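# Set the sprung stop on a lock-barrel carriage and run a batch of barrels under it

## Task

Set the stop of the barrel carriage: lay the steel setting block in a pocket of the carriage, slide the carriage until the block is under the stop, and with the driver screw the stop gently down until the block just drags beneath its sprung nose (the nose lifted by about 1 mm, never bottomed). Then stand the driver back in its stand, draw the carriage fully back, put the setting block back on its rest and lay every lock barrel, flat side down, in a pocket. Finally push the loaded carriage fully home beneath the stop, leaving the stop as set and the other things on the bench alone.

Things in the scene. Friction and masses are not known exactly. Their poses are not given: they have to be found in the camera images.
- carriage (a joint): aluminium carriage, 68 mm wide, sliding along a blue bed; joint value in m: 0 = fully back (loading position), 0.155 = fully home under the overhanging stop arm; it starts within 30 mm of fully back and stays where left (about 1.5 N of friction). It has three open pockets in a row. The axis of the stop is 85 mm from pocket 0, 123 mm from pocket 1 and 161 mm from pocket 2 when the carriage is fully back, so at joint 0.085 pocket 0 is right under the stop.
- pocket0 (a point): centre of the floor (20 mm above the bench) of the carriage's pocket nearest the stop. Pocket inside: 58 mm across the carriage (this frame's x), 33 mm along it (y), with 5 mm high lips all round. The frame's +y is the direction in which the carriage travels home, z is up.
- pocket1 (a point): same for the middle pocket, 38 mm behind pocket 0
- pocket2 (a point): same for the last pocket, 38 mm behind pocket 1, next to the knob
- knob (a point): centre of the top of the carriage's knob: an upright black post, 16 mm diameter, 48 mm high (its top 68 mm above the bench), 84 mm behind pocket 2, fixed to the carriage; take it from above to slide the carriage
- screw (a joint): stop screw, vertical, in a blue arm that overhangs the bed from its far side; joint value in rad, growing as it turns clockwise seen from above, which lowers the stop 8 mm a turn (1.27 mm a rad); range 0 to 10; takes 0.06 N m to turn, stays where left. It starts between 1.5 and 4.8, the nose then 2 to 6 mm above a block's top.
- screw_slot (a point): centre of the floor of the cross slot in the brass head of the stop screw (31 mm across, 7 mm deep slots, 6 mm wide, crossing at right angles along this frame's x and y); turns and sinks with the screw; z up; the head's top is 7 mm above this point, at most 100 mm above the bench. The driver can enter at every quarter turn.
- nose (a joint): how far the sprung round nose at the foot of the stop screw is pushed up into it, m: 0 = free, 0.004 = bottomed; spring 0.6 N at first plus 1.2 N per mm; low-friction. The setting is right when the 24 mm high block, lying in a pocket under it, lifts the nose by about 1 mm (0.3 to 2 mm counts as just dragging). Barrels are as high as the block.
- nose_tip (a point): lowest point of the nose, a steel ball end of 6 mm radius on the screw's axis
- driver: stubby cross-blade driver, upright in its stand: origin on its axis at the underside of its 34 mm diameter, 4 mm thick collar; above the collar a square wooden handle 22 mm wide (flats square to its x and y axes) and 42 mm high; below, a 10 mm shank and a cross blade 16 mm wide, 3 mm thick, 10 mm high (blades along x and y) that ends 26 mm below the origin; 0.1 kg
- driver_tip (a point): end of the driver's blade, on its axis
- stand_mouth (a point): centre of the mouth of the 24 mm square hole in the top of the wooden driver stand (60 x 60 x 34 mm, fixed, hole right through); this frame's x and y are square to its sides; the driver's collar rests on the top
- block: setting block: plain steel block 45 x 27 x 24 mm (its x, y, z) with 3 mm rounded edges, 0.2 kg; origin at the centre of its underside. It goes in a pocket with its x across the carriage.
- rest_top (a point): centre of the top (8 mm above the bench) of the setting block's rest: flat wooden board 90 x 80 mm with a thin black pad, fixed
- barrel0: brass lock barrel of D section (may be absent; two or three of them are there): 45 mm long (its x), 28 mm wide (y), 24 mm high, flat underneath, upright sides 12 mm high, then a half-round top of 12 mm radius (2 mm shoulders); 0.17 kg; origin at the centre of its flat underside, z up. Any pocket, with its length across the carriage, either way round.
- barrel1: brass lock barrel of D section (may be absent; two or three of them are there): 45 mm long (its x), 28 mm wide (y), 24 mm high, flat underneath, upright sides 12 mm high, then a half-round top of 12 mm radius (2 mm shoulders); 0.17 kg; origin at the centre of its flat underside, z up. Any pocket, with its length across the carriage, either way round.
- barrel2: brass lock barrel of D section (may be absent; two or three of them are there): 45 mm long (its x), 28 mm wide (y), 24 mm high, flat underneath, upright sides 12 mm high, then a half-round top of 12 mm radius (2 mm shoulders); 0.17 kg; origin at the centre of its flat underside, z up. Any pocket, with its length across the carriage, either way round.
- oil: white oil bottle, 40 mm diameter, 100 mm high; to be left alone
- pins: small steel bowl, 70 mm diameter; to be left alone
- padlock: closed steel padlock standing on the bench; to be left alone
There are look-alikes about, which are no part of the job. Leave any red look-alike of the barrel2 alone.

How it is judged (in metres and radians):
On the way, in this order (a step that is already met when the one before it is completed fails the run):
1. the setting block lies in a pocket of the carriage and is under the stop ((distance between block and pocket0 below 0.01 m or distance between block and pocket1 below 0.01 m or distance between block and pocket2 below 0.01 m) and angle between block's own z axis and vertical below 0.12 rad and horizontal distance between block and nose_tip below 0.012 m), for 0.2 s.
2. with the driver in the slot, the screw is turned down until the block lifts the nose a little (0.3 to 2.1 mm) (horizontal distance between block and nose_tip below 0.014 m and (distance between block and pocket0 below 0.012 m or distance between block and pocket1 below 0.012 m or distance between block and pocket2 below 0.012 m) and value of joint nose between 0.0003 and 0.0021 m and distance between driver_tip and screw_slot below 0.008 m), for 0.2 s.
3. the carriage is drawn fully back, every barrel lies in a pocket and the setting block is on its rest (value of joint carriage below 0.012 m and horizontal distance between block and rest_top below 0.025 m and (distance between barrel0 and pocket0 below 0.01 m or distance between barrel0 and pocket1 below 0.01 m or distance between barrel0 and pocket2 below 0.01 m) and (distance between barrel1 and pocket0 below 0.01 m or distance between barrel1 and pocket1 below 0.01 m or distance between barrel1 and pocket2 below 0.01 m) and (distance between barrel2 and pocket0 below 0.01 m or distance between barrel2 and pocket1 below 0.01 m or distance between barrel2 and pocket2 below 0.01 m)), for 0.2 s.
At the end, for the whole second after the job is handed in: Carriage home within 8 mm; stop screw still set (6.5 to 8.0 rad, 0.3 to 2.1 mm of nose lift on the block); every barrel flat side down within 10 mm of a pocket's centre; setting block flat within 25 mm of its rest's centre; driver upright in its stand (value of joint carriage above 0.147 m and value of joint screw between 6.5 and 8 rad and (distance between barrel0 and pocket0 below 0.01 m or distance between barrel0 and pocket1 below 0.01 m or distance between barrel0 and pocket2 below 0.01 m) and angle between each of barrel0, barrel1, barrel2's own z axis and vertical below 0.15 rad and (distance between barrel1 and pocket0 below 0.01 m or distance between barrel1 and pocket1 below 0.01 m or distance between barrel1 and pocket2 below 0.01 m) and (distance between barrel2 and pocket0 below 0.01 m or distance between barrel2 and pocket1 below 0.01 m or distance between barrel2 and pocket2 below 0.01 m) and horizontal distance between block and rest_top below 0.025 m and angle between block's own z axis and vertical below 0.1 rad and distance between block and rest_top below 0.027 m and distance between driver and stand_mouth below 0.012 m and angle between driver's own z axis and vertical below 0.12 rad and linear speed of each of block, driver below 0.02 m/s); the robot touches nothing.
It fails at once if the stop screw is turned by the fingers instead of the driver (contact force between the fingers and screw above 2 N).
It fails at once if the setting block is crushed under the stop (nose bottomed) (value of joint nose above 0.0036 m and horizontal distance between block and nose_tip below 0.02 m).
It fails at once if a bystander is moved (distance of any of oil, pins, padlock from where it was at the start of the episode above 0.03 m).
Of barrel0, barrel1, barrel2 only 2 to 3 are there at a start; the rules pass over those that are not, and their reading is None.
At some moment in a run one of barrel0, barrel1, barrel2 may be knocked a few centimetres aside while the robot is not near it.
It also fails if it takes over 210 s, if anything falls off the work surface, if the arm or the gripper's body presses on something with over 40 N, if the wrist force passes 120 N, or if a joint passes its speed limit or range.

## Robot

A 7-joint arm with a two-finger parallel gripper is mounted at the origin on the work surface. World frame = base frame: x ahead of the robot, y to its left, z up, the work surface at z = 0. Lengths are in mm, angles in rad, forces in N, time in s.
With the tool pointing down it reaches from about 425 to 925 mm from the base axis. Payload 6.8 kg.
Tool frame: the origin (TCP) lies at the very end of the fingers, on their centre line; the grasp point (between the pads) lies 19 mm behind it (bot.hold_point_z is the distance from the TCP to the grasp point, in mm); z points along the fingers, y is the line along which they close (so a half turn about z gives the same grasp; the last joint's range is limited). The gripper opens to 88 mm and grips with 3 to 60 N. Pads are 20 mm wide; open, the fingers measure 115 mm over their backs; the gripper's body (75 mm by 178 mm) begins 61 mm behind the grasp point.
Start: joints at [1.086, 0.477, 0.022, 1.555, -0.011, 1.109, -0.083], TCP at [248.374, -627.66, 222.664] pointing down, gripper open.
Joint ranges: [-2.96, 2.96], [-0.34, 2.1], [-1.41, 1.46], [0.24, 2.44], [-1.37, 4.51], [0.17, 1.92], [-2.96, 2.96]. Speed limits (rad/s): [2.39, 2.39, 3.14, 3.14, 3.14, 3.14, 3.14].

## Interface

Orientations are given as a 3x3 rotation matrix whose columns are the frame's x, y, z axes.
In Python, from rig import bot gives the robot as it stands. The module is installed in compiled form; this text tells all that it offers.
- The arm moves only by the tool arm_command, never from a script. Its argument "moves" is a list of rows, each a list of 3 entries, a list of its own where there are three numbers: the finger opening in cm, from 0 to 8.78, then the shift along the tool's x, y, z in cm, then the turn about the tool's z in rad. A call has 1 to 5 rows; each row is the pose to reach, as a shift and turn from the pose commanded when the call began, along the tool's axes at that moment; what a row does not reach only later rows make up. A row lasts 1/10 s, in which the tool goes at most 50 mm and 8.59 degrees, less where a joint would pass 70% of its speed; a pose out of reach is approached as far as the arm can. A call with a gripper value outside its range is refused whole. The fingers move at their own pace and stop on an object; the grip force is fixed at half the most. Time passes only in rows, so rows that repeat a pose let the fingers close. It gives the time, the measured TCP pose, the force, the opening and the grip force at its end, in the units of the state.
- bot.observe(): the state, without advancing time (a new reading comes with each control period).
- bot.grab_frame(name): name is "side" or "top"; returns a dict with "image" (400x640x3 uint8, red, green, blue), "z_map" (400x640 float32, mm along the optical axis (not along the pixel's ray), 0 where there is no reading), "vfov" (degrees; the focal length in pixels is half the picture's height over the tangent of half this angle, whatever the lens; pixels are square), "cx", "cy" (the principal point, pixels), "distortion" ([k1, k2, p1, p2, k3] as OpenCV has them; the pictures are not rectified), "T" (4x4, takes a point from camera to world coordinates). Camera axes: x right, y down, z forward; pixel columns grow to the right and rows downward; lengths in mm; the calibration is good to about 2 mm. A picture is of the moment at which its call begins.
- bot.finish_job(): hands the job in; it is judged then, once.
Trained networks look in a picture, given as the dict that the camera call returned (one of the last four; its "shot" number tells which), for a name from the list of things; names that differ only in an ending like _2 or _b are one class to them, and where a whole thing is asked for, a point or a joint stands for the part that bears it (a point fixed in the world has none). Each returns a list of dicts, best first, with "p" (0 to 1); they miss things now and then, are a little off and sometimes report something else, mostly with a low value. They report only what shows in the picture. A call takes as long as a camera call. They do not tell look-alikes from the thing itself.
- bot.silhouettes(picture, query): "pixels" (400x640 bool, what is visible of it) and "at" ([column, row] in pixels, amid what is visible of it).
- bot.place_of(picture, query): "at" ([column, row] in pixels: a listed point, or the origin of a listed thing).
The state is a dict: "clock": time; "joint_pos": joint angles; "qvel": joint speeds; "effort": joint torques, N m; "ee_pos": TCP position; "orientation": TCP orientation; "ft_force": force on the tool from outside, world axes, zero at the start; "ft_torque": the same for the moment, N m; "opening": finger opening in mm; "gripper_force": force on a finger pad.
Only numpy, scipy, OpenCV 4.12 (cv2) and the standard library are available. Lean on these libraries where they do the work, as an engineer would, in place of code of your own. Each camera call takes 0.05 s, during which the arm holds its last target. There are 200 camera calls.

## Working session

There is one attempt and no reset: what is moved stays moved. The work goes in short steps, Python scripts to look and compute and a tool call to move; the robot and the scene stay as the last step left them, time stands still between calls to the robot, and variables do not carry over. Pictures are saved under pics/ and viewed, at most 14 in all, crops included, and the job is handed in when it is done.

Besides the shell and the picture viewer there is one more tool, called after "Request:" as name(argument=value, ...), one argument or row to a line, values as JSON. arm_command: Moves the arm, as the interface text tells. Its arguments: {"type":"object","properties":{"moves":{"type":"array","items":{"type":"array"}}},"required":["moves"]}

```bash
mkdir -p pics; cat > h.py <<'E'
import numpy as np, cv2
from rig import bot
def K(f):
    fl=200/np.tan(np.radians(f["vfov"])/2)
    return np.array([[fl,0,f["cx"]],[0,fl,f["cy"]],[0,0,1.]])
def ray(f,uv):
    p=cv2.undistortPoints(np.array([[uv]],float),K(f),np.array(f["distortion"],float))[0,0]
    return np.array([p[0],p[1],1.])
def at_z(f,uv,z):
    "world point on the pixel's ray at height z"
    T=np.array(f["T"]); d=T[:3,:3]@ray(f,uv); o=T[:3,3]
    return o+d*(z-o[2])/d[2]
def by_depth(f,uv):
    T=np.array(f["T"]); u,v=int(round(uv[0])),int(round(uv[1]))
    w=f["z_map"][max(v-1,0):v+2,max(u-1,0):u+2]; w=w[w>0]
    if not len(w): return np.full(3,np.nan)
    return T[:3,:3]@(ray(f,uv)*np.median(w))+T[:3,3]
def cloud(f,mask):
    v,u=np.nonzero(mask&(f["z_map"]>0))
    if not len(u): return np.zeros((0,3))
    p=cv2.undistortPoints(np.stack([u,v],1).astype(float)[:,None],K(f),np.array(f["distortion"],float))[:,0]
    d=f["z_map"][v,u]; T=np.array(f["T"])
    return (np.c_[p,np.ones(len(p))]*d[:,None])@T[:3,:3].T+T[:3,3]
def save(f,name,crop=None,s=1):
    im=f["image"][...,::-1]
    if crop: a,b,c,d=crop; im=im[b:d,a:c]
    cv2.imwrite("pics/"+name,cv2.resize(im,None,fx=s,fy=s,interpolation=cv2.INTER_CUBIC))
def rect(c,zlo,zhi):
    "min-area rectangle of cloud points between heights: centre, long angle, sizes"
    q=c[(c[:,2]>zlo)&(c[:,2]<zhi)]
    (x,y),(w,h),a=cv2.minAreaRect(q[:,:2].astype(np.float32))
    if w<h: w,h,a=h,w,a+90
    return (round(x,1),round(y,1)),round(float(np.radians((a+90)%180-90)),3),(round(w,1),round(h,1)),len(q)
E
cat > look.py <<'E'
from h import *
np.set_printoptions(precision=1,suppress=True)
for cam in ("top","side"):
    f=bot.grab_frame(cam); save(f,cam+"0.png")
    print(cam,np.array(f["T"]).round(2).tolist(),f["vfov"])
    for n in ["pocket0","pocket1","pocket2","knob","screw_slot","nose_tip","driver","driver_tip","stand_mouth","block","rest_top","barrel0","oil","pins","padlock"]:
        try: r=bot.place_of(f,n)
        except Exception as e: print(n,e); continue
        for d in r[:6]: print(n,round(d["p"],2),np.array(d["at"]),by_depth(f,d["at"]))
s=bot.observe(); print(s)
E
python3 look.py
```

```text
top [[-0.01, -0.98, 0.19, 321.07], [-1.0, 0.01, -0.02, 76.58], [0.02, -0.19, -0.98, 1178.57], [0.0, 0.0, 0.0, 1.0]] 49.24091841349612
pocket0 0.84 [356.5 187.8] [567.1 -43.2  21.8]
pocket0 0.82 [344.1 184.4] [577.2  -9.9  20.2]
pocket0 0.68 [326.7 185.7] [573.7  37.6  21.8]
pocket0 0.53 [241.6 242.6] [419.4 259.   54.8]
pocket0 0.47 [242.4 247.1] [408.7 258.3  44.4]
pocket1 0.84 [356.5 187.8] [567.1 -43.2  21.8]
pocket1 0.82 [344.1 184.4] [577.2  -9.9  20.2]
pocket1 0.68 [326.7 185.7] [573.7  37.6  21.8]
pocket1 0.53 [241.6 242.6] [419.4 259.   54.8]
pocket1 0.47 [242.4 247.1] [408.7 258.3  44.4]
pocket2 0.84 [356.5 187.8] [567.1 -43.2  21.8]
pocket2 0.82 [344.1 184.4] [577.2  -9.9  20.2]
pocket2 0.68 [326.7 185.7] [573.7  37.6  21.8]
pocket2 0.53 [241.6 242.6] [419.4 259.   54.8]
pocket2 0.47 [242.4 247.1] [408.7 258.3  44.4]
knob 0.64 [394.4 182.5] [ 570.8 -138.2   66.5]
knob 0.53 [463.8 231.8] [ 444.4 -325.4   23. ]
knob 0.48 [210.9 196.5] [544.4 346.1  34.1]
screw_slot 0.58 [304.1 184.1] [563.2  97.5  91.4]
screw_slot 0.19 [460.5 195.2] [ 543.9 -324.2   22.2]
driver 0.56 [239.8 2
[... 652 characters left out ...]
e [[0.92, -0.25, 0.31, 138.0], [-0.39, -0.53, 0.75, -849.8], [-0.02, -0.81, -0.58, 807.71], [0.0, 0.0, 0.0, 1.0]] 52.143625358058316
barrel0 0.49 [402.6 315.1] [ 541.8 -344.4   13.8]
pins 0.81 [425.6 266.7] [ 667.  -252.1   37.6]
{'clock': 1.6, 'joint_pos': array([ 1.1,  0.5,  0. ,  1.6, -0. ,  1.1, -0.1]), 'qvel': array([-0.,  0.,  0.,  0.,  0., -0.,  0.]), 'effort': array([ -0. , -58.3,   1.5, -27.3,  -0.1,   0. ,   0. ]), 'ee_pos': array([ 248.4, -627.6,  222.6]), 'orientation': array([[ 0.9,  0.4,  0. ],
       [ 0.4, -0.9,  0. ],
       [ 0. , -0. , -1. ]]), 'ft_force': array([ 0.3,  0.2, -0.4]), 'ft_torque': array([-0.1,  0. , -0. ]), 'gripper_force': 0.0, 'opening': 87.73472549234522}
```

```bash
python3 -c "
import cv2
a=cv2.imread('pics/top0.png')[90:310,110:520]
cv2.imwrite('pics/top0c.png',cv2.resize(a,(800,429),interpolation=cv2.INTER_CUBIC))"
```

```text
(no output)
```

View pics/top0c.png

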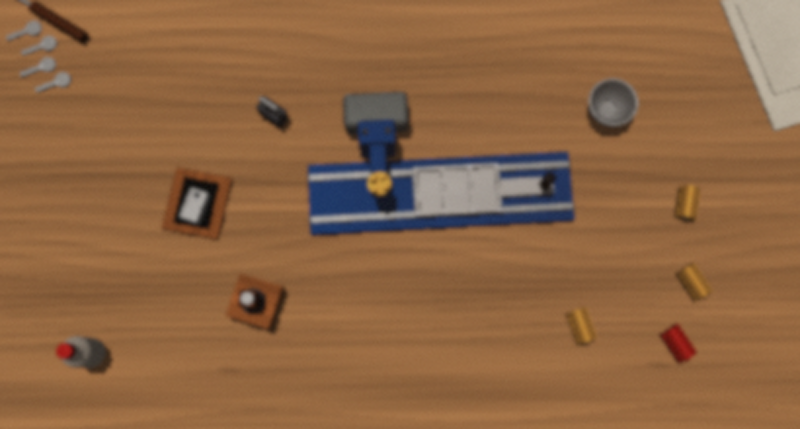

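View pics/side0.png

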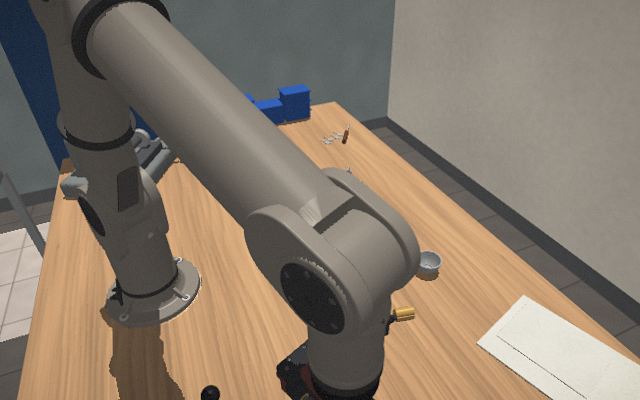

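Top picture (crop scale 1.95, offset 110,90): the bed lies along y with its stop (yellow head) at crop (379,183), the knob at (548,184), and the pockets between. The block on its rest is at (193,203) and the driver stand at (255,302). There are three brass barrels at (686,202), (693,282) and (580,326), and the red look-alike at (678,343). In the side picture the arm hides most of the scene.

```bash
cat >> h.py <<'E'
def sil(f,n,k=6):
    return [(round(d["p"],2),np.array(d["at"]).round(1),d["pixels"].astype(bool)) for d in bot.silhouettes(f,n)[:k]]
def go(x,y,z,yaw,s=None,half=True):
    "shift (cm, tool axes) and turn to TCP x,y,z with tool y axis along yaw (mod pi)"
    s=s or bot.observe(); R=np.array(s["orientation"]); d=R.T@(np.array([x,y,z])-s["ee_pos"])/10
    cur=np.arctan2(R[1,1],R[0,1]); t=cur-yaw   # positive turn = clockwise from above
    t=(t+np.pi/2)%np.pi-np.pi/2
    return d.round(2),round(t,3),"q7",round(s["joint_pos"][6],2)
E
cat > m.py <<'E'
from h import *
np.set_printoptions(precision=1,suppress=True)
f=bot.grab_frame("top"); im=f["image"].astype(int); R,G,B=im[...,0],im[...,1],im[...,2]
for n,lo,hi in [("block",20,40),("barrel0",8,40),("driver",65,95),("stand_mouth",25,42),("rest_top",4,14),("screw_slot",80,110),("knob",55,80),("pocket0",15,40)]:
    try:
        for p,a,m in sil(f,n):
            c=cloud(f,m)
            if len(c)>8: print(n,p,a,m.sum(),"rgb",im[m].mean(0),"z",np.percentile(c[:,2],[5,50,95]),end=" ")
            try: print(rect(c,lo,hi))
            except Exception: print()
    except Exception as e: print(n,e)
blue=(B>R+40)&(B>G+20); blue[:170]=0
v,u=np.nonzero(blue); P=np.array([at_z(f,(a,b),8)[:2] for a,b in zip(u,v)],np.float32)
print("bed",cv2.minAreaRect(P),len(u),np.median(cloud(f,blue)[:,2]))
# bed edges: per-column top/bottom blue rows -> line fits
from numpy.polynomial import polynomial as pl
for side in (0,1):
    q=[]
    for col in range(275,400):
        r=np.nonzero(blue[:,col])[0]
        if len(r): q.append(at_z(f,(col,r[-1] if side else r[0]),8)[:2])
    q=np.array(q)
    for _ in range(4):
        k=np.polyfit(q[:,1],q[:,0],1); e=q[:,0]-np.polyval(k,q[:,1]); q=q[abs(e)<max(2*e.std(),1)]
    print("edge",k,e.std(),len(q))
for n,col in [("yellow",(R>B+70)&(G>B+50)&(R>150)),("red",(R>G+80))]:
    n_,lab,st,ce=cv2.connectedComponentsWithStats(col.astype(np.uint8))
    for i in range(1,n_):
        if st[i,4]>25:
            c=cloud(f,lab==i); print(n,ce[i],st[i,4],c.mean(0), cv2.minAreaRect(c[:,:2].astype(np.float32)))
print(go(571,-138,150,1.57))
E
python3 m.py
```

```text
block 0.72 [208.  195.8] 194 rgb [130.8 127.4 123.8] z [16.7 32.2 35.8] ((549.8, 352.7), -0.324, (43.9, 26.3), 175)
block 0.31 [350.2 184.2] 1338 rgb [150.3 143.6 138.5] z [17.5 21.7 29.1] ((572.1, -46.5), -1.53, (192.6, 69.0), 922)
barrel0 0.8 [455.8 266.4] 205 rgb [122.3  33.   22.9] z [ 8.3 21.  26.1] ((356.3, -304.8), 0.519, (47.1, 28.3), 195)
barrel0 0.73 [410.6 256.6] 194 rgb [143.3  98.4  44.4] z [ 2.1 21.1 26.7] ((381.3, -176.4), 0.309, (42.5, 28.5), 175)
barrel0 0.69 [462.3 194.1] 200 rgb [135.5  93.4  42.5] z [ 4.6 20.1 25.8] ((550.1, -332.9), -0.224, (46.5, 29.0), 180)
barrel0 0.5 [462.5 230. ] 206 rgb [132.9  90.6  41.1] z [ 2.6 20.4 26.4] ((440.9, -333.1), 0.502, (44.5, 28.6), 176)
driver 0.73 [348.7 187.1] 1334 rgb [151.  144.2 139.1] z [17.5 21.8 29. ] ((575.9, -131.2), -0.481, (13.9, 11.6), 22)
driver 0.56 [463.4 232.5] 205 rgb [133.3  90.9  41. ] z [ 3.9 20.4 26.4] ((0.0, 0.0), 0.0, (0.0, 0.0), 0)
driver 0.44 [239.6 242.7] 137 rgb [85.  68.8 60.7] z [37.6 78.1 84.8] ((418.0, 268.5), -0.082, (22.2, 21.8), 83)
stand_mouth 0.96 [247.6 244. ] 442 rgb [120.3  69.4  36.8] 
[... 989 characters left out ...]
, 43.832828521728516), 80.9454116821289)
yellow [466.6 233.9] 54 [ 438.5 -332.3   23.8] ((437.62286376953125, -333.3761291503906), (46.142215728759766, 10.194726943969727), 35.55204772949219)
yellow [408.1 256. ] 64 [ 382.  -173.5   23.9] ((381.7826232910156, -173.58148193359375), (43.18700408935547, 10.13623046875), 17.047908782958984)
red [458.3 265.5] 128 [ 356.1 -304.4   22.2] ((356.4077453613281, -305.20751953125), (43.9309196472168, 20.167137145996094), 30.552257537841797)
red [142.4 269.5] 51 [353.9 490.7  93.5] ((355.4249572753906, 507.0794677734375), (57.91309356689453, 16.779794692993164), 84.89474487304688)
(array([ 48. , -33.7,   7.3]), np.float64(0.378), 'q7', np.float64(-0.08))
```

Request:
arm_command(
  moves=[
    [8.7, [4.8, -3.4, 0], 0],
    [8.7, [9.7, -6.8, 0], 0],
    [8.7, [14.5, -10.2, 0], 0],
    [8.7, [19.4, -13.7, 0], 0],
    [8.7, [19.4, -13.7, 0], 0],
  ],
)

```text
clock: 2.55
ee_pos: [380.3, -425.8, 222.9]
orientation: [[0.929, 0.37, 0.001], [0.37, -0.929, 0.0], [0.001, -0.0, -1.0]]
ft_force: [0.9, 0.5, 0.2]
opening: 86.8
gripper_force: 0.0
```

Request:
arm_command(
  moves=[
    [4, [4.8, -3.4, 0], 0],
    [4, [9.7, -6.8, 0], 0],
    [4, [14.5, -10.2, 0], 0],
    [4, [19.4, -13.7, 0], 0],
    [4, [19.4, -13.7, 0], 0],
  ],
)

```text
clock: 3.05
ee_pos: [510.0, -226.8, 223.1]
orientation: [[0.929, 0.37, 0.001], [0.37, -0.929, 0.001], [0.001, -0.0, -1.0]]
ft_force: [1.1, -0.8, -1.5]
opening: 50.6
gripper_force: 0.0
```

Request:
arm_command(
  moves=[
    [4, [4.8, -3.4, 3], 0.12],
    [4, [9.8, -6.8, 6], 0.24],
    [4, [9.8, -6.8, 9.3], 0.335],
    [4, [9.8, -6.8, 9.3], 0.335],
  ],
)

```text
clock: 3.45
ee_pos: [573.5, -125.6, 125.4]
orientation: [[0.999, 0.047, -0.006], [0.047, -0.999, 0.003], [-0.006, -0.003, -1.0]]
ft_force: [-0.2, 0.4, -0.0]
opening: 40.3
gripper_force: 0.0
```

```bash
cat > m2.py <<'E'
from h import *
np.set_printoptions(precision=3,suppress=True)
s=bot.observe(); print(s["ee_pos"],s["orientation"],s["joint_pos"],s["clock"],s["opening"])
f=bot.grab_frame("top"); im=f["image"].astype(int); R,G,B=im[...,0],im[...,1],im[...,2]
blue=(B>R+40)&(B>G+20)
for side in (0,1):
    q=[]
    for col in range(275,405):
        r=np.nonzero(blue[150:240,col])[0]+150
        if len(r): q.append(at_z(f,(col,r[-1] if side else r[0]),12)[:2])
    q=np.array(q)
    for _ in range(6):
        k=np.polyfit(q[:,1],q[:,0],1); e=q[:,0]-np.polyval(k,q[:,1]); q=q[abs(e)<max(2*e.std(),1)]
    print("edge",k,e.std(),len(q))
print(go(574.7,-131,35,1.613))
f=bot.grab_frame("side"); save(f,"side1.png")
E
python3 m2.py
```

```text
[ 573.453 -125.553  125.371] [[ 0.999  0.047 -0.006]
 [ 0.047 -0.999  0.003]
 [-0.006 -0.003 -1.   ]] [ 0.229  0.451 -0.153  1.846  0.085  0.857 -1.489] 3.45 40.266188982839196
edge [  0.004 610.727] 5.763241916007548 70
edge [ -0.049 522.471] 0.8523976170201664 93
(array([0.17, 0.35, 9.15]), np.float64(0.005), 'q7', np.float64(-1.49))
```

View pics/side1.png

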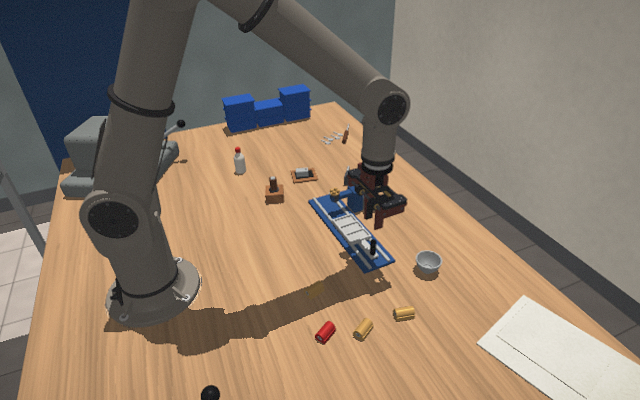

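The side picture now shows the gripper hovering near the knob (370,245); the bed and pockets (350,230) are clear, with the block at (305,174) and the driver at (273,188).

Request:
arm_command(
  moves=[
    [4, [0, 0, 2.5], 0.005],
    [4, [0, 0, 5], 0.005],
    [4, [0, 0, 7.5], 0.005],
    [4, [0, 0, 9.2], 0.005],
    [4, [0, 0, 9.2], 0.005],
  ],
)

```text
clock: 4.05
ee_pos: [573.1, -133.3, 37.3]
orientation: [[0.999, 0.035, -0.002], [0.035, -0.999, -0.001], [-0.002, 0.001, -1.0]]
ft_force: [-0.3, -1.0, 0.2]
opening: 40.4
gripper_force: 0.0
```

Request:
arm_command(
  moves=[
    [2.5, [0, 0, 0], 0],
    [1.5, [0, 0, 0], 0],
    [1, [0, 0, 0], 0],
    [1, [0, 0, 0], 0],
    [1, [0, 0, 0], 0],
  ],
)

```text
clock: 4.55
ee_pos: [575.3, -131.4, 39.0]
orientation: [[0.999, 0.037, 0.002], [0.037, -0.999, -0.001], [0.002, 0.001, -1.0]]
ft_force: [-1.1, -0.9, 6.7]
opening: 15.3
gripper_force: 30.0
```

Request:
arm_command(
  moves=[
    [1, [0, 0.4, 0], 0],
    [1, [0, 0.8, 0], 0],
    [1, [0, 1.2, 0], 0],
    [1, [0, 1.2, 0], 0],
    [1, [0, 1.2, 0], 0],
  ],
)

```text
clock: 5.05
ee_pos: [575.9, -143.3, 39.0]
orientation: [[0.999, 0.037, 0.002], [0.037, -0.999, -0.001], [0.002, 0.001, -1.0]]
ft_force: [-1.5, -1.2, 6.2]
opening: 15.4
gripper_force: 30.0
```

Request:
arm_command(
  moves=[
    [1, [0, 0.1, 0], 0],
    [1, [0, 0.2, 0], 0],
    [1, [0, 0.3, 0], 0],
    [1, [0, 0.4, 0], 0],
    [1, [0, 0.4, 0], 0],
  ],
)

```text
clock: 5.55
ee_pos: [576.0, -146.5, 39.0]
orientation: [[0.999, 0.037, 0.002], [0.037, -0.999, -0.0], [0.002, 0.0, -1.0]]
ft_force: [-1.2, 1.5, 7.5]
opening: 15.1
gripper_force: 30.0
```

Request:
arm_command(
  moves=[
    [1, [0, 0.1, 0], 0],
    [1, [0, 0.2, 0], 0],
    [1, [0, 0.3, 0], 0],
    [1, [0, 0.3, 0], 0],
  ],
)

```text
clock: 5.95
ee_pos: [576.1, -148.1, 39.0]
orientation: [[0.999, 0.038, 0.002], [0.038, -0.999, 0.001], [0.002, -0.001, -1.0]]
ft_force: [-2.2, 4.3, 9.0]
opening: 15.5
gripper_force: 30.0
```

Request:
arm_command(
  moves=[
    [1, [0, 0.15, 0], 0],
    [1, [0, 0.3, 0], 0],
    [1, [0, 0.3, 0], 0],
  ],
)

```text
clock: 6.25
ee_pos: [576.0, -148.1, 38.9]
orientation: [[0.999, 0.04, 0.001], [0.04, -0.999, 0.004], [0.001, -0.004, -1.0]]
ft_force: [-2.9, 9.5, 9.9]
opening: 15.3
gripper_force: 30.0
```

Request:
arm_command(
  moves=[
    [1, [0, -0.3, 0], 0],
    [1, [0, -0.3, 0], 0],
    [3, [0, -0.3, 0], 0],
    [4, [0, -0.3, 0], 0],
    [4, [0, -0.3, 0], 0],
  ],
)

```text
clock: 6.75
ee_pos: [575.0, -150.0, 37.6]
orientation: [[0.999, 0.037, -0.0], [0.037, -0.999, -0.0], [-0.0, 0.0, -1.0]]
ft_force: [-0.7, -0.6, 0.1]
opening: 35.7
gripper_force: 0.0
```

Request:
arm_command(
  moves=[
    [4, [0, -0.2, 0], 0.14],
    [4, [0, -0.2, 0], 0.28],
    [4, [0, -0.2, 0], 0.42],
    [4, [0, -0.2, 0], 0.56],
    [4, [0, -0.2, 0], 0.7],
  ],
)

```text
clock: 7.25
ee_pos: [574.9, -148.1, 37.5]
orientation: [[0.784, -0.62, -0.0], [-0.62, -0.784, -0.0], [-0.0, 0.0, -1.0]]
ft_force: [0.5, 0.7, -0.1]
opening: 40.1
gripper_force: 0.0
```

Request:
arm_command(
  moves=[
    [4, [0, 0, 0], 0.14],
    [4, [0, 0, 0], 0.28],
    [4, [0, 0, 0], 0.42],
    [4, [0, 0, 0], 0.56],
    [4, [0, 0, 0], 0.7],
  ],
)

```text
clock: 7.75
ee_pos: [575.0, -148.0, 37.6]
orientation: [[0.2, -0.98, -0.0], [-0.98, -0.2, -0.0], [0.0, 0.0, -1.0]]
ft_force: [-0.9, 0.2, 0.0]
opening: 40.3
gripper_force: 0.0
```

Request:
arm_command(
  moves=[
    [2.5, [0, 0, 0], 0.14],
    [1, [0, 0, 0], 0.165],
    [1, [0, 0, 0], 0.165],
    [1, [0, 0, 0], 0.165],
    [1, [0, 0, 0], 0.165],
  ],
)

```text
clock: 8.25
ee_pos: [575.9, -147.8, 37.6]
orientation: [[0.044, -0.999, 0.002], [-0.999, -0.044, -0.0], [0.0, -0.002, -1.0]]
ft_force: [3.5, -0.2, -4.7]
opening: 15.6
gripper_force: 30.0
```

Request:
arm_command(
  moves=[
    [3, [0, 0, 0], 0],
    [4, [0, 0, 0], 0],
    [6, [0, 0, -3], 0],
    [8, [0, 0, -7], 0],
    [8, [0, 0, -11], 0],
  ],
)

```text
clock: 8.75
ee_pos: [573.9, -148.0, 148.5]
orientation: [[0.043, -0.999, -0.002], [-0.999, -0.043, 0.0], [-0.0, 0.002, -1.0]]
ft_force: [0.9, 0.8, 0.7]
opening: 52.2
gripper_force: 0.0
```

```bash
cat > m3.py <<'E'
from h import *
np.set_printoptions(precision=3,suppress=True)
s=bot.observe(); print(s["ee_pos"],s["orientation"],s["joint_pos"],s["clock"],s["opening"])
for cam in("top","side"):
    f=bot.grab_frame(cam); im=f["image"].astype(int); R,G,B=im[...,0],im[...,1],im[...,2]
    for n,lo,hi in [("block",24,40),("driver",65,95),("stand_mouth",30,42),("rest_top",4,14),("screw_slot",80,110),("knob",60,80)]:
        for p,a,m in sil(f,n,2):
            c=cloud(f,m)
            try: print(cam,n,p,a,m.sum(),rect(c,lo,hi),"mean",c[(c[:,2]>lo)&(c[:,2]<hi)].mean(0))
            except Exception: print()
    blue=(B>R+40)&(B>G+20); save(f,cam+"2.png")
    if cam=="top":
      for side in (0,1):
        q=[]
        for col in range(275,405):
            r=np.nonzero(blue[150:240,col])[0]+150
            if len(r): q.append(at_z(f,(col,r[-1] if side else r[0]),12)[:2])
        q=np.array(q)
        for _ in range(6):
            k=np.polyfit(q[:,1],q[:,0],1); e=q[:,0]-np.polyval(k,q[:,1]); q=q[abs(e)<max(2*e.std(),1)]
        print("edge",k,e.std(),len(q))
E
python3 m3.py
```

```text
[ 573.942 -147.959  148.505] [[ 0.043 -0.999 -0.002]
 [-0.999 -0.043  0.   ]
 [-0.     0.002 -1.   ]] [-0.109  0.438  0.334  1.845 -0.179  0.891 -2.79 ] 8.75 52.15598603399181
top block 0.47 [208.4 195.7] 179 ((549.3, 352.9), -0.404, (41.9, 26.6), 167) mean [548.903 352.045  32.383]
top driver 0.6 [238.4 244.8] 148 ((417.9, 268.7), -0.085, (21.9, 21.7), 86) mean [417.695 267.277  80.191]
top stand_mouth 0.78 [244.3 245.5] 486 ((418.7, 267.7), 1.27, (62.6, 59.7), 402) mean [418.833 266.608  35.125]
top rest_top 0.9 [215.6 195.3] 856 ((557.6, 355.0), -0.211, (91.1, 83.8), 743) mean [558.299 353.367   9.321]
top screw_slot 0.67 [304.  180.9] 118 ((564.9, 96.5), -0.01, (29.7, 28.1), 115) mean [564.793  96.549  92.53 ]
top knob 0.8 [353.3 187. ] 1363 ((575.1, -143.8), -0.006, (10.8, 8.3), 17) mean [ 574.892 -143.824   67.465]
edge [ -0.041 613.854] 0.8412045355457813 92
edge [ -0.048 522.572] 0.7939821139614258 118
side block 0.69 [304.5 173.9] 110 ((551.9, 348.7), -0.396, (43.6, 27.6), 59) mean [550.435 346.33   29.455]
side block 0.63 [357.2 237.2] 924 ((572.2, -62.6), -1.537, (190.0, 67.6), 129) mean [570.448 -54.004  26.652]
side driver 0.52 [274.3 184.8] 119 ((418.1, 260.4), 0.659, (22.4, 21.8), 46) mean [417.5   259.478  75.64 ]
side rest_top 0.59 [306.2 176.3] 232 ((558.3, 348.2), -0.187, (89.5, 82.4), 184) mean [558.913 340.119   7.026]
side knob 0.63 [356.9 238.3] 922 ((577.0, -149.9), -0.873, (15.0, 12.9), 28) mean [ 576.499 -151.013   65.656]
side knob 0.3 [333.9 192.6] 52 ((0.0, 0.0), 0.0, (0.0, 0.0), 0) mean [nan nan nan]m3.py:9: RuntimeWarning: Mean of empty slice.
  try: print(cam,n,p,a,m.sum(),rect(c,lo,hi),"mean",c[(c[:,2]>lo)&(c[:,2]<hi)].mean(0))
  ret = um.true_divide(
```

Request:
arm_command(
  moves=[
    [7, [-4.8, 0, 0], -0.14],
    [7, [-9.6, 0, 0], -0.28],
    [7, [-14.4, 0.1, 0], -0.42],
    [7, [-19.2, 0.1, 0], -0.56],
    [7, [-24, 0.2, 0], -0.7],
  ],
)

```text
clock: 9.95
ee_pos: [562.7, 93.7, 147.8]
orientation: [[0.68, -0.733, 0.001], [-0.733, -0.68, 0.0], [0.0, -0.0, -1.0]]
ft_force: [0.4, -0.2, 0.6]
opening: 70.2
gripper_force: 0.0
```

```bash
python3 -c "
from h import *
print(go(549.5,352.8,100,1.18),bot.observe()['ee_pos'])"
```

```text
(array([-19.89, -16.66,   4.78]), np.float64(-0.432), 'q7', np.float64(-2.61)) [562.68481857  93.66637946 147.81201779]
```

Request:
arm_command(
  moves=[
    [7, [-4, -3.3, 1], -0.1],
    [7, [-8, -6.7, 2], -0.2],
    [7, [-12, -10, 3], -0.3],
    [7, [-16, -13.4, 4], -0.4],
    [7, [-19.4, -16.3, 4.8], -0.432],
  ],
)

```text
clock: 10.45
ee_pos: [551.8, 339.0, 100.6]
orientation: [[0.924, -0.383, 0.0], [-0.383, -0.924, 0.0], [0.0, -0.0, -1.0]]
ft_force: [1.2, 0.3, 0.4]
opening: 70.0
gripper_force: 0.0
```

Request:
arm_command(
  moves=[
    [7, [0, 0, 0], 0],
    [7, [0, 0, 0], 0],
  ],
)

```text
clock: 10.65
ee_pos: [551.2, 338.5, 100.3]
orientation: [[0.923, -0.384, -0.001], [-0.384, -0.923, -0.0], [-0.001, 0.001, -1.0]]
ft_force: [-0.3, -0.5, 0.3]
opening: 70.0
gripper_force: 0.0
```

```bash
cat > m4.py <<'E'
from h import *
np.set_printoptions(precision=3,suppress=True)
print(go(549.5,352.8,14,1.18),bot.observe()['ee_pos'])
f=bot.grab_frame("side")
for n,lo,hi in [("block",27,40),("rest_top",4,14),("driver",65,95),("stand_mouth",30,42)]:
    for p,a,m in sil(f,n,2):
        c=cloud(f,m)
        try: print(n,p,a,m.sum(),rect(c,lo,hi))
        except Exception: print()
E
python3 m4.py
```

```text
(array([-0.7 , -1.26,  8.63]), np.float64(-0.003), 'q7', np.float64(-2.63)) [551.225 338.496 100.346]
rest_top 0.56 [308.3 176.8] 193 ((558.6, 348.3), -0.108, (89.7, 77.8), 168)
driver 0.52 [272.9 182.2] 130 ((418.3, 264.4), 1.499, (23.9, 22.3), 45)
stand_mouth 0.75 [273.9 196.2] 248 ((419.7, 262.2), 1.246, (59.7, 58.3), 117)
stand_mouth 0.46 [403.9 312.1] 247 ((0.0, 0.0), 0.0, (0.0, 0.0), 0)
```

Request:
arm_command(
  moves=[
    [7, [-0.65, -1.15, 2.5], 0],
    [7, [-0.65, -1.15, 5], 0],
    [7, [-0.65, -1.15, 7.5], 0],
    [7, [-0.65, -1.15, 8.6], 0],
    [7, [-0.65, -1.15, 8.6], 0],
  ],
)

```text
clock: 11.4
ee_pos: [550.0, 348.8, 13.8]
orientation: [[0.922, -0.387, -0.002], [-0.387, -0.922, -0.002], [-0.001, 0.003, -1.0]]
ft_force: [0.1, -1.6, -0.5]
opening: 70.2
gripper_force: 0.0
```

Request:
arm_command(
  moves=[
    [5, [0, 0, 0], 0],
    [3.5, [0, 0, 0], 0],
    [2.5, [0, 0, 0], 0],
    [2.5, [0, 0, 0], 0],
    [2.5, [0, 0, 0], 0],
  ],
)

```text
clock: 11.9
ee_pos: [550.7, 350.5, 15.5]
orientation: [[0.923, -0.386, 0.001], [-0.386, -0.923, 0.0], [0.0, -0.001, -1.0]]
ft_force: [-0.5, -0.1, -0.1]
opening: 33.1
gripper_force: 0.0
```

Request:
arm_command(
  moves=[
    [4, [0, 0, 0], 0],
    [5, [0, 0, 0], 0],
    [7, [0, 0, 0], 0],
    [7, [0, 0, 0], 0],
    [7, [0, 0, 0], 0],
  ],
)

```text
clock: 12.4
ee_pos: [550.5, 350.4, 15.0]
orientation: [[0.923, -0.386, -0.0], [-0.386, -0.923, -0.0], [-0.0, 0.0, -1.0]]
ft_force: [-0.9, 0.1, -0.1]
opening: 68.1
gripper_force: 0.0
```

Request:
arm_command(
  moves=[
    [7, [0, 0, -1], -0.14],
    [7, [0, 0, -2.5], -0.28],
    [7, [0, 0, -2.5], -0.42],
    [7, [0, 0, -2.5], -0.56],
    [7, [0, 0, -2.5], -0.7],
  ],
)

```text
clock: 12.9
ee_pos: [550.6, 350.3, 40.2]
orientation: [[0.953, 0.304, 0.0], [0.304, -0.953, 0.0], [0.0, 0.0, -1.0]]
ft_force: [-0.1, -0.6, -0.2]
opening: 70.2
gripper_force: 0.0
```

Request:
arm_command(
  moves=[
    [7, [0, 0, 0], -0.14],
    [7, [0, 0, 0], -0.28],
    [7, [0, 0, 0], -0.42],
    [7, [0, 0, 0], -0.56],
    [7, [0, 0, 0], -0.7],
  ],
)

```text
clock: 13.4
ee_pos: [550.6, 350.2, 40.1]
orientation: [[0.532, 0.846, 0.0], [0.846, -0.532, -0.0], [-0.0, 0.0, -1.0]]
ft_force: [0.4, -0.3, 0.3]
opening: 70.3
gripper_force: 0.0
```

Request:
arm_command(
  moves=[
    [7, [0, 0, 0], -0.14],
    [7, [0, 0, 0], -0.17],
    [7, [0, 0, 1], -0.17],
    [7, [0, 0, 2.2], -0.17],
    [7, [0, 0, 2.2], -0.17],
  ],
)

```text
clock: 13.9
ee_pos: [549.1, 349.2, 15.5]
orientation: [[0.388, 0.922, -0.003], [0.922, -0.388, -0.003], [-0.004, -0.002, -1.0]]
ft_force: [-0.1, -1.4, -0.6]
opening: 70.4
gripper_force: 0.0
```

Request:
arm_command(
  moves=[
    [5, [0, 0, 0], 0],
    [4.2, [0, 0, 0], 0],
    [4.2, [0, 0, 0], 0],
    [4.2, [0, 0, 0], 0],
    [4.2, [0, 0, 0], 0],
  ],
)

```text
clock: 14.4
ee_pos: [550.6, 350.7, 18.4]
orientation: [[0.387, 0.922, 0.0], [0.922, -0.387, 0.001], [0.001, 0.0, -1.0]]
ft_force: [-0.7, 0.2, 1.0]
opening: 45.0
gripper_force: 29.6
```

Request:
arm_command(
  moves=[
    [6, [0, 0, 0], 0],
    [7, [0, 0, 0], 0],
    [7, [0, 0, 0], 0],
    [7, [0, 0, -2.5], 0],
    [7, [0, 0, -2.5], 0.14],
  ],
)

```text
clock: 14.9
ee_pos: [551.9, 351.4, 45.5]
orientation: [[0.513, 0.858, 0.003], [0.858, -0.513, 0.003], [0.004, 0.001, -1.0]]
ft_force: [0.1, 0.1, -0.2]
opening: 70.0
gripper_force: 0.0
```

Request:
arm_command(
  moves=[
    [7, [0, 0, 0], 0.14],
    [7, [0, 0, 0], 0.28],
    [7, [0, 0, 0], 0.42],
    [7, [0, 0, 0], 0.56],
    [7, [0, 0, 0], 0.7],
  ],
)

```text
clock: 15.4
ee_pos: [550.5, 350.3, 43.1]
orientation: [[0.947, 0.322, 0.0], [0.322, -0.947, -0.0], [0.0, 0.0, -1.0]]
ft_force: [-0.3, 0.4, 0.1]
opening: 70.3
gripper_force: 0.0
```

Request:
arm_command(
  moves=[
    [6, [0, 0, 0], 0.14],
    [5, [0, 0, 0], 0.28],
    [5, [0, 0, 0], 0.42],
    [5, [0, 0, 0], 0.56],
    [5, [0, 0, 0], 0.73],
  ],
)

```text
clock: 15.9
ee_pos: [550.4, 350.4, 43.1]
orientation: [[0.928, -0.373, -0.0], [-0.373, -0.928, 0.0], [-0.0, -0.0, -1.0]]
ft_force: [-0.2, -0.3, -0.3]
opening: 50.0
gripper_force: 0.0
```

Request:
arm_command(
  moves=[
    [5, [0, 0, 1.2], 0],
    [5, [0, 0, 2.6], 0],
    [5, [0, 0, 2.6], 0],
    [3.5, [0, 0, 2.6], 0],
    [2.5, [0, 0, 2.6], 0],
  ],
)

```text
clock: 16.4
ee_pos: [550.7, 350.3, 17.0]
orientation: [[0.93, -0.367, -0.0], [-0.367, -0.93, 0.0], [-0.0, -0.0, -1.0]]
ft_force: [1.1, -0.1, 0.4]
opening: 37.3
gripper_force: 0.0
```

Request:
arm_command(
  moves=[
    [2.5, [0, 0, 0], 0],
    [2.5, [0, 0, 0], 0],
    [2.5, [0, 0, 0], 0],
    [2.5, [0, 0, 0], 0],
  ],
)

```text
clock: 16.8
ee_pos: [550.8, 350.5, 17.5]
orientation: [[0.93, -0.367, 0.001], [-0.367, -0.93, 0.0], [0.001, -0.001, -1.0]]
ft_force: [0.8, -0.6, 2.1]
opening: 26.4
gripper_force: 29.8
```

Request:
arm_command(
  moves=[
    [4, [0, 0, 0], 0],
    [6, [0, 0, 0], 0],
    [7, [0, 0, 0], 0],
    [7, [0, 0, -1.2], 0],
    [7, [0, 0, -2.5], 0],
  ],
)

```text
clock: 17.3
ee_pos: [550.3, 350.2, 42.7]
orientation: [[0.93, -0.367, -0.001], [-0.367, -0.93, -0.0], [-0.0, 0.001, -1.0]]
ft_force: [-0.3, -0.4, -0.3]
opening: 63.6
gripper_force: 0.0
```

Request:
arm_command(
  moves=[
    [7, [0, 0, 0], -0.14],
    [7, [0, 0, 0], -0.28],
    [7, [0, 0, 0], -0.42],
    [7, [0, 0, 0], -0.56],
    [7, [0, 0, 0], -0.7],
  ],
)

```text
clock: 17.8
ee_pos: [551.2, 350.6, 43.6]
orientation: [[0.946, 0.323, 0.002], [0.323, -0.946, 0.001], [0.002, -0.0, -1.0]]
ft_force: [0.1, 0.4, 0.2]
opening: 69.7
gripper_force: 0.0
```

Request:
arm_command(
  moves=[
    [7, [0, 0, 0], -0.14],
    [7, [0, 0, 0], -0.28],
    [7, [0, 0, 0], -0.42],
    [7, [0, 0, 0], -0.56],
    [7, [0, 0, 0], -0.7],
  ],
)

```text
clock: 18.3
ee_pos: [551.3, 350.4, 43.6]
orientation: [[0.516, 0.857, 0.002], [0.857, -0.516, 0.0], [0.001, 0.001, -1.0]]
ft_force: [0.7, -0.8, 1.2]
opening: 70.3
gripper_force: 0.0
```

Request:
arm_command(
  moves=[
    [7, [0, 0, 0], -0.14],
    [7, [0, 0, 0], -0.17],
    [7, [0, 0, 1.2], -0.17],
    [7, [0, 0, 2.5], -0.17],
    [7, [0, 0, 2.5], -0.17],
  ],
)

```text
clock: 18.8
ee_pos: [549.1, 349.1, 14.5]
orientation: [[0.37, 0.929, -0.003], [0.929, -0.37, -0.003], [-0.004, -0.002, -1.0]]
ft_force: [0.6, -1.3, -0.7]
opening: 70.5
gripper_force: 0.0
```

Request:
arm_command(
  moves=[
    [5, [0, 0, 0], 0],
    [4.2, [0, 0, 0], 0],
    [4.2, [0, 0, 0], 0],
    [4.2, [0, 0, 0], 0],
    [4.2, [0, 0, 0], 0],
  ],
)

```text
clock: 19.3
ee_pos: [550.7, 350.6, 17.4]
orientation: [[0.368, 0.93, 0.001], [0.93, -0.368, 0.0], [0.001, 0.0, -1.0]]
ft_force: [-0.1, 0.6, 1.5]
opening: 44.8
gripper_force: 29.9
```

Request:
arm_command(
  moves=[
    [4.2, [0, 0, 0], 0],
    [4.2, [0, 0, -2], 0],
    [4.2, [0, 0, -5], 0],
    [4.2, [0, 0, -8], 0],
    [4.2, [0, 0, -8], 0],
  ],
)

```text
clock: 19.8
ee_pos: [552.6, 352.1, 101.1]
orientation: [[0.368, 0.93, 0.006], [0.93, -0.368, 0.004], [0.006, 0.004, -1.0]]
ft_force: [1.5, -0.6, -1.5]
opening: 45.0
gripper_force: 29.9
```

```bash
python3 -c "
from h import *
print(go(568.7,11.7,95,0.045),bot.observe())"
```

```text
(array([-31.05,  14.04,   0.48]), np.float64(-0.422), 'q7', np.float64(-1.3)) {'clock': 19.8, 'joint_pos': array([-0.33698208,  0.61089607, -0.4588461 ,  1.68669821,  0.32751021,
        0.91377073, -1.30163115]), 'qvel': array([-0.0060697 ,  0.04790694,  0.02065742,  0.04746679,  0.01938711,
       -0.04440559, -0.01638501]), 'effort': array([  0.7464633 , -60.5909586 ,  -6.09484076, -22.39053011,
        -0.2042895 ,   0.65909492,   0.15852059]), 'ee_pos': array([552.5758288 , 352.10088102, 101.12304018]), 'orientation': array([[ 0.3684242 ,  0.92964094,  0.00559707],
       [ 0.92963977, -0.36844787,  0.00400773],
       [ 0.00578798,  0.00372671, -0.99997631]]), 'ft_force': array([ 1.53734557, -0.55777882, -1.46998865]), 'ft_torque': array([-0.04175371, -0.1280983 ,  0.05923691]), 'gripper_force': 29.877622425556183, 'opening': 45.0420272336779}
```

Request:
arm_command(
  moves=[
    [4.2, [-2.5, 1.1, -3.5], -0.1],
    [4.2, [-6.5, 2.9, -5.5], -0.2],
    [4.2, [-11, 5, -5.5], -0.3],
    [4.2, [-15.5, 7, -5.5], -0.42],
    [4.2, [-20, 9, -5.5], -0.42],
  ],
)

```text
clock: 20.3
ee_pos: [559.7, 128.8, 150.8]
orientation: [[-0.046, 0.999, -0.001], [0.999, 0.046, -0.001], [-0.0, -0.002, -1.0]]
ft_force: [0.4, -0.3, -1.8]
opening: 44.9
gripper_force: 29.9
```

Request:
arm_command(
  moves=[
    [4.2, [0, 0, 0], 0],
    [4.2, [0, 0, 0], 0],
    [4.2, [0, 0, 0], 0],
  ],
)

```text
clock: 20.6
ee_pos: [560.0, 132.5, 151.4]
orientation: [[-0.044, 0.999, -0.001], [0.999, 0.044, 0.001], [0.001, -0.001, -1.0]]
ft_force: [-0.6, 0.5, -1.5]
opening: 44.6
gripper_force: 29.9
```

```bash
python3 -c "
from h import *
s=bot.observe(); print(go(568.7,11.7,155,0.045),s['ee_pos'],s['orientation'])"
```

```text
(array([-12.1 ,   0.34,  -0.37]), np.float64(-0.001), 'q7', np.float64(-0.56)) [560.00097655 132.45982792 151.44909553] [[-4.40973679e-02  9.99026811e-01 -9.23305573e-04]
 [ 9.99026915e-01  4.40980774e-02  7.62767657e-04]
 [ 8.02741341e-04 -8.88771072e-04 -9.99999283e-01]]
```

Request:
arm_command(
  moves=[
    [4.2, [-4.5, 0.12, 0], 0],
    [4.2, [-9, 0.25, 0], 0],
    [4.2, [-12.1, 0.34, 0], 0],
    [4.2, [-12.1, 0.34, 4], 0],
    [4.2, [-12.1, 0.34, 8], 0],
  ],
)

```text
clock: 21.1
ee_pos: [570.6, 11.1, 71.9]
orientation: [[-0.043, 0.999, 0.004], [0.999, 0.043, 0.001], [0.0, 0.004, -1.0]]
ft_force: [-0.1, -0.5, -2.6]
opening: 44.7
gripper_force: 29.9
```

Request:
arm_command(
  moves=[
    [4.2, [0, 0, 1], 0],
    [4.2, [0, 0, 1], 0],
    [4.2, [0, 0, 1], 0],
    [4.2, [0, 0, 1], 0],
  ],
)

```text
clock: 21.5
ee_pos: [570.7, 11.5, 64.0]
orientation: [[-0.044, 0.999, 0.003], [0.999, 0.044, 0.0], [0.0, 0.003, -1.0]]
ft_force: [-0.2, 0.3, -1.6]
opening: 44.6
gripper_force: 29.9
```

```bash
cat > m5.py <<'E'
from h import *
np.set_printoptions(precision=3,suppress=True)
s=bot.observe(); print(go(568.7,11.7,30,0.045),s['ee_pos'],s['ft_force'])
f=bot.grab_frame("side"); save(f,"side3.png",(270,140,440,290),4)
E
python3 m5.py
```

```text
(array([ 0.03, -0.21,  3.39]), np.float64(-0.001), 'q7', np.float64(-0.41)) [570.674  11.509  63.956] [-0.168  0.316 -1.595]
```

View pics/side3.png

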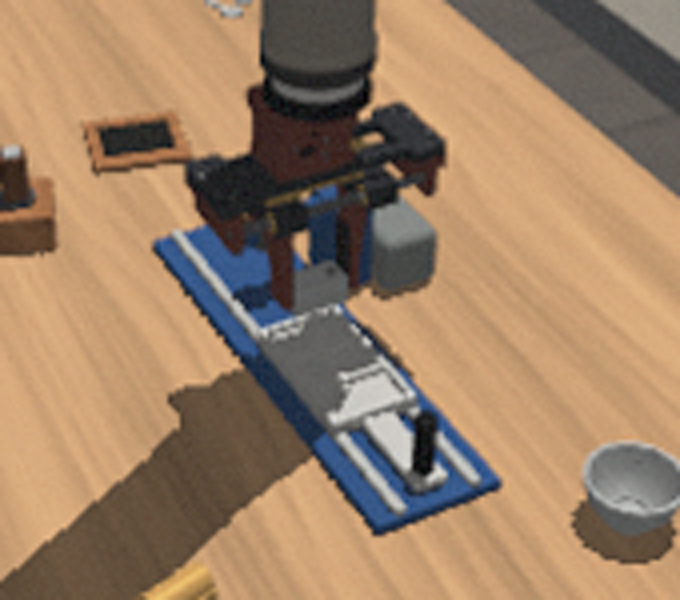

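The block is held lengthwise across the carriage, directly above the front pocket (crop 320,285), and looks well aligned. Now I'll lower it.

Request:
arm_command(
  moves=[
    [4.2, [0, -0.2, 1.5], 0],
    [4.2, [0, -0.2, 2.4], 0],
    [4.2, [0, -0.2, 2.8], 0],
    [4.2, [0, -0.2, 3.1], 0],
    [4.2, [0, -0.2, 3.3], 0],
  ],
)

```text
clock: 22.05
ee_pos: [566.9, 10.4, 29.3]
orientation: [[-0.043, 0.999, -0.001], [0.999, 0.043, -0.001], [-0.0, -0.001, -1.0]]
ft_force: [-7.7, -0.9, 20.6]
opening: 44.9
gripper_force: 29.9
```

Request:
arm_command(
  moves=[
    [4.2, [0, 0, 0], 0],
    [4.2, [0, 0, 0], 0],
  ],
)

```text
clock: 22.25
ee_pos: [567.1, 10.5, 29.3]
orientation: [[-0.043, 0.999, -0.0], [0.999, 0.043, -0.0], [-0.0, -0.0, -1.0]]
ft_force: [-3.2, -1.1, 4.0]
opening: 45.1
gripper_force: 29.9
```

Request:
arm_command(
  moves=[
    [5, [0, 0, 0], 0],
    [6, [0, 0, 0], 0],
    [6, [0, 0, -2], 0],
    [6, [0, 0, -5], 0],
    [6, [0, 0, -7], 0],
  ],
)

```text
clock: 22.75
ee_pos: [568.0, 10.7, 100.6]
orientation: [[-0.043, 0.999, 0.002], [0.999, 0.043, 0.0], [0.0, 0.002, -1.0]]
ft_force: [0.3, 0.2, 0.0]
opening: 59.8
gripper_force: 0.0
```

Request:
arm_command(
  moves=[
    [5, [-4, 0.2, 0], 0],
    [4, [-8, 0.4, 0], 0],
    [4, [-12, 0.6, 0], 0],
    [4, [-15.9, 0.8, 0], 0],
    [4, [-15.9, 0.8, 0], 0],
  ],
)

```text
clock: 23.25
ee_pos: [581.8, -156.0, 98.7]
orientation: [[-0.033, 0.999, 0.0], [0.999, 0.033, -0.004], [-0.004, 0.0, -1.0]]
ft_force: [0.3, 0.6, -0.2]
opening: 40.1
gripper_force: 0.0
```

Request:
arm_command(
  moves=[
    [4, [0, 0, 0], 0],
    [4, [0, 0, 0], 0],
  ],
)

```text
clock: 23.45
ee_pos: [582.2, -146.5, 99.1]
orientation: [[-0.045, 0.999, 0.0], [0.999, 0.045, 0.001], [0.001, 0.0, -1.0]]
ft_force: [0.3, -0.7, -0.3]
opening: 40.1
gripper_force: 0.0
```

```bash
cat > m6.py <<'E'
from h import *
np.set_printoptions(precision=3,suppress=True)
s=bot.observe(); print(go(575.9,-148,38,0.045),s['ee_pos'],s['ft_force'])
f=bot.grab_frame("side"); save(f,"side4.png",(270,140,440,290),4)
f=bot.grab_frame("top")
for p,a,m in sil(f,"block",3):
    c=cloud(f,m)
    try: print(p,a,m.sum(),rect(c,36,50))
    except Exception: print(p,a)
E
python3 m6.py
```

```text
(array([-0.13, -0.63,  6.11]), np.float64(-0.0), 'q7', np.float64(-0.09)) [ 582.155 -146.465   99.109] [ 0.28  -0.66  -0.332]
0.71 [358.9 185.1] 1045 ((582.8, -58.9), 1.473, (165.5, 6.8), 6)
0.63 [336.1 188.1] 183 ((568.0, 10.7), 0.005, (44.6, 26.9), 168)
```

View pics/side4.png

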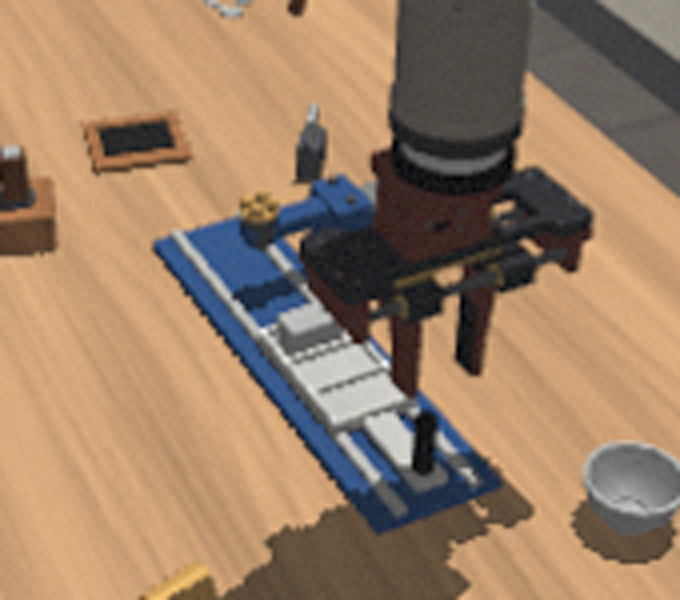

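The block sits flat in the front pocket (crop 312,322). The cross-slotted brass head is at (258,210) and the knob at (425,440) is clear. Next I grip the knob and slide the carriage 85 mm.

Request:
arm_command(
  moves=[
    [4, [-0.13, -0.63, 0], 0],
    [4, [-0.13, -0.63, 2], 0],
    [4, [-0.13, -0.63, 4], 0],
    [4, [-0.13, -0.63, 6.1], 0],
    [4, [-0.13, -0.63, 6.1], 0],
  ],
)

```text
clock: 24.1
ee_pos: [573.3, -149.0, 35.7]
orientation: [[-0.044, 0.999, -0.005], [0.999, 0.044, 0.001], [0.001, -0.005, -1.0]]
ft_force: [-0.5, -0.7, 0.4]
opening: 40.2
gripper_force: 0.0
```

Request:
arm_command(
  moves=[
    [2.5, [0, 0, 0], 0],
    [1, [0, 0, 0], 0],
    [1, [0, 0, 0], 0],
    [1, [0, 0, 0], 0],
    [1, [0, 0, 0], 0],
  ],
)

```text
clock: 24.6
ee_pos: [576.1, -149.8, 39.1]
orientation: [[-0.043, 0.999, 0.001], [0.999, 0.043, -0.001], [-0.001, 0.001, -1.0]]
ft_force: [-2.1, -0.0, 6.5]
opening: 15.7
gripper_force: 30.0
```

Request:
arm_command(
  moves=[
    [1, [1, 0, 0], 0],
    [1, [2, 0, 0], 0],
    [1, [3, 0, 0], 0],
    [1, [4, 0, 0], 0],
    [1, [5, 0, 0], 0],
  ],
)

```text
clock: 25.1
ee_pos: [573.8, -100.4, 39.1]
orientation: [[-0.042, 0.999, 0.001], [0.999, 0.042, -0.002], [-0.002, 0.001, -1.0]]
ft_force: [-2.7, -1.9, 7.5]
opening: 15.5
gripper_force: 30.0
```

Request:
arm_command(
  moves=[
    [1, [1, 0, 0], 0],
    [1, [2, 0, 0], 0],
    [1, [3, 0, 0], 0],
    [1, [3.5, 0, 0], 0],
    [1, [3.5, 0, 0], 0],
  ],
)

```text
clock: 25.6
ee_pos: [572.2, -63.6, 39.1]
orientation: [[-0.044, 0.999, 0.0], [0.999, 0.044, 0.0], [0.0, 0.0, -1.0]]
ft_force: [-3.4, 0.5, 7.7]
opening: 15.4
gripper_force: 30.0
```

Request:
arm_command(
  moves=[
    [1, [0, 0, 0], 0],
    [1, [0, 0, 0], 0],
  ],
)

```text
clock: 25.8
ee_pos: [572.2, -64.0, 39.1]
orientation: [[-0.044, 0.999, 0.0], [0.999, 0.044, 0.0], [0.0, 0.0, -1.0]]
ft_force: [-3.2, 1.9, 8.6]
opening: 15.6
gripper_force: 30.0
```

Request:
arm_command(
  moves=[
    [3, [0, 0, 0], 0],
    [4, [0, 0, 0], 0],
    [5, [0, 0, -3], 0],
    [6, [0, 0, -7], 0],
    [6, [0, 0, -11], 0],
  ],
)

```text
clock: 26.3
ee_pos: [571.6, -64.8, 148.9]
orientation: [[-0.043, 0.999, -0.001], [0.999, 0.043, 0.0], [0.0, -0.001, -1.0]]
ft_force: [0.3, 0.0, -0.1]
opening: 52.4
gripper_force: 0.0
```

Request:
arm_command(
  moves=[
    [6, [4.3, -1.8, 0], -0.14],
    [6, [8.6, -3.6, 0], -0.28],
    [6, [13, -5.4, 0], -0.42],
    [6, [17, -7, 0], -0.56],
    [6, [20, -8, 0], -0.7],
  ],
)

```text
clock: 26.8
ee_pos: [482.1, 134.1, 148.4]
orientation: [[-0.682, 0.731, 0.001], [0.731, 0.682, 0.0], [-0.0, 0.001, -1.0]]
ft_force: [0.4, 0.5, 0.8]
opening: 60.2
gripper_force: 0.0
```

Request:
arm_command(
  moves=[
    [6, [0, 0, 0], -0.14],
    [6, [0, 0, 0], -0.28],
    [6, [0, 0, 0], -0.42],
    [6, [0, 0, 0], -0.56],
    [6, [0, 0, 0], -0.7],
  ],
)

```text
clock: 27.3
ee_pos: [483.7, 131.5, 148.1]
orientation: [[-0.993, 0.122, 0.0], [0.122, 0.993, -0.0], [-0.0, -0.0, -1.0]]
ft_force: [0.1, -0.5, -0.0]
opening: 59.6
gripper_force: 0.0
```

```bash
cat > m7.py <<'E'
from h import *
np.set_printoptions(precision=3,suppress=True)
f=bot.grab_frame("side"); g=bot.grab_frame("top"); s=bot.observe()
print(go(418,265.5,120,1.48),s['ee_pos'])
for F,n in ((f,"side"),(g,"top")):
    for q,lo,hi in [("driver",72,95),("screw_slot",85,110),("stand_mouth",30,42),("block",36,50)]:
        for p,a,m in sil(F,q,2):
            c=cloud(F,m)
            try: print(n,q,p,a,m.sum(),rect(c,lo,hi),c[:,2].max())
            except Exception: print(n,q,p,a)
def crop(F,u,v,r,s):
    u,v=int(u),int(v); return cv2.resize(F["image"][v-r:v+r,u-r:u+r,::-1],(s,s),interpolation=cv2.INTER_LANCZOS4)
ims=[crop(g,304,182,14,380),crop(f,334,193,14,380)]
cv2.imwrite("pics/slot.png",np.hstack(ims))
E
python3 m7.py
```

```text
(array([ 8.21, 12.47,  2.8 ]), np.float64(-0.036), 'q7', np.float64(0.66)) [483.626 131.439 147.914]
side screw_slot 0.53 [335.1 189.6] 51 ((563.9, 93.1), 0.187, (25.2, 24.8), 51) 96.84646035841979
side screw_slot 0.43 [275.6 195.7] 246 ((0.0, 0.0), 0.0, (0.0, 0.0), 0) 36.579138547993466
side stand_mouth 0.84 [276.3 195.5] 258 ((420.6, 264.6), 1.269, (64.6, 57.5), 116) 36.579138547993466
side block 0.54 [336.3 207.7] 129 ((563.1, 93.9), 0.103, (42.2, 30.0), 82) 47.44905536154863
top driver 0.49 [239.1 241.5] 126 ((416.6, 268.3), 1.552, (21.5, 20.4), 75) 86.954492711885
```

View pics/slot.png

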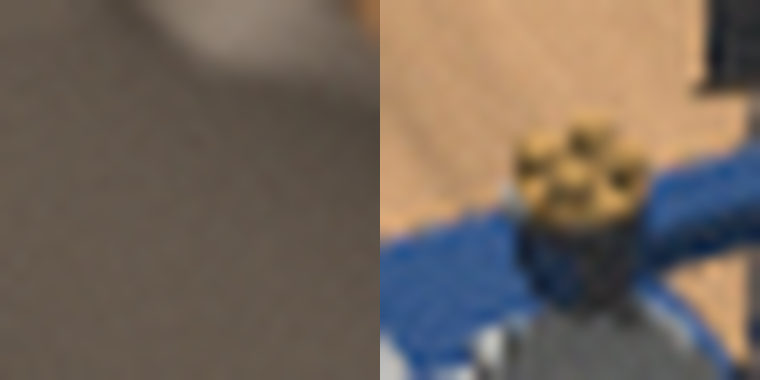

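In the side crop of the stop, the four dark slot ends are visible around a head centred near crop (582,168); in the top view the arm hides it. I'll compute the slot angle from stored pictures while picking up the driver.

Request:
arm_command(
  moves=[
    [6, [2.5, 4, 0.5], -0.03],
    [6, [5, 8, 1], -0.03],
    [6, [8.2, 12.5, 2], -0.03],
    [6, [8.2, 12.5, 2.8], -0.03],
    [6, [8.2, 12.5, 2.8], -0.03],
  ],
)

```text
clock: 28.3
ee_pos: [416.6, 267.2, 119.3]
orientation: [[-0.996, 0.094, -0.001], [0.094, 0.996, -0.001], [0.001, -0.001, -1.0]]
ft_force: [0.6, -0.1, 0.1]
opening: 59.9
gripper_force: 0.0
```

Request:
arm_command(
  moves=[
    [6, [0, 0, 0], 0],
    [6, [0, 0, 0], 0],
  ],
)

```text
clock: 28.5
ee_pos: [419.3, 264.6, 120.2]
orientation: [[-0.995, 0.101, 0.0], [0.101, 0.995, -0.001], [-0.001, -0.001, -1.0]]
ft_force: [0.8, 0.4, 0.7]
opening: 60.0
gripper_force: 0.0
```

```bash
cat > m8.py <<'E'
from h import *
np.set_printoptions(precision=2,suppress=True)
s=bot.observe(); print(go(418,266,44,1.48),s['ee_pos'])
F={c:bot.grab_frame(c) for c in("top","side")}
def uv(f,P):
    T=np.linalg.inv(np.array(f["T"])); r,_=cv2.Rodrigues(T[:3,:3])
    return cv2.projectPoints(np.asarray(P,float),r,T[:3,3],K(f),np.array(f["distortion"],float))[0][:,0]
for name in("top0","top2","side1","side2"):
    f=F[name[:-1] if name[-1].isdigit() else name]; im=cv2.cvtColor(cv2.imread(f"pics/{name}.png"),cv2.COLOR_BGR2GRAY).astype(np.float32)
    best=[]
    for cx in np.arange(558,572,1.):
        for cy in np.arange(90,102,1.):
            th=np.linspace(0,2*np.pi,120,endpoint=False)
            v=0
            for r in (8,10,12,14):
                q=uv(f,np.c_[cx+r*np.cos(th),cy+r*np.sin(th),np.full(120,97)]).astype(np.float32)
                I=cv2.remap(im,q[:,0][None],q[:,1][None],cv2.INTER_CUBIC)[0]
                v=v+np.array([(I*np.exp(-1j*k*th)).mean() for k in(1,2,3,4)])
            best.append((abs(v[3])-0.7*np.abs(v[:3]).sum(),cx,cy,abs(v[3]),(np.angle(-v[3]*1)/-4*-1)%(np.pi/2)))
    best.sort(reverse=True); print(name,np.array(best[:4]))
E
python3 m8.py
```

```text
(array([0.15, 0.13, 7.62]), np.float64(-0.01), 'q7', np.float64(0.33)) [419.32 264.57 120.18]
top0 [[ -2.87 564.    98.     6.32   0.57]
 [ -3.56 566.   101.    17.21   1.44]
 [ -4.42 563.    98.    13.36   0.56]
 [ -4.65 566.   100.    13.42   1.41]]
top2 [[ -2.12 564.    98.     8.07   0.55]
 [ -4.18 566.   101.    17.62   1.44]
 [ -4.3  563.    98.    15.52   0.55]
 [ -5.08 563.    97.    17.77   0.58]]
side1 [[-25.23 564.    96.    23.45   1.27]
 [-25.54 565.    95.    25.41   1.32]
 [-25.74 565.    96.    21.78   1.31]
 [-26.75 564.    95.    26.68   1.28]]
side2 [[-26.67 565.    95.    26.19   1.32]
 [-26.69 565.    96.    22.62   1.31]
 [-26.71 564.    96.    23.7    1.27]
 [-28.28 564.    97.    19.65   1.25]]
```

Request:
arm_command(
  moves=[
    [6, [0.1, 0.1, 2.5], 0],
    [6, [0.1, 0.1, 5], 0],
    [6, [0.1, 0.1, 7.6], 0],
    [4, [0.1, 0.1, 7.6], 0],
    [2, [0.1, 0.1, 7.6], 0],
  ],
)

```text
clock: 29.1
ee_pos: [417.6, 266.9, 44.5]
orientation: [[-0.995, 0.099, -0.0], [0.099, 0.995, -0.0], [0.0, -0.0, -1.0]]
ft_force: [0.9, -0.0, 1.4]
opening: 47.7
gripper_force: 0.0
```

Request:
arm_command(
  moves=[
    [2, [0, 0, 0], 0],
    [2, [0, 0, 0], 0],
    [2, [0, 0, 0], 0],
    [2, [0, 0, 0], 0],
  ],
)

```text
clock: 29.5
ee_pos: [417.8, 267.4, 44.9]
orientation: [[-0.995, 0.098, 0.001], [0.098, 0.995, 0.0], [-0.001, 0.0, -1.0]]
ft_force: [-0.7, -0.9, 5.3]
opening: 21.7
gripper_force: 30.0
```

Request:
arm_command(
  moves=[
    [4, [0, 0, 0], 0],
    [6, [0, 0, 0], 0],
    [6, [0, 0, 0], 0],
    [6, [0, 0, 0], -0.14],
    [6, [0, 0, 0], -0.28],
  ],
)

```text
clock: 30.0
ee_pos: [417.2, 267.2, 44.0]
orientation: [[-0.982, -0.187, 0.0], [-0.187, 0.982, -0.0], [-0.0, -0.0, -1.0]]
ft_force: [0.4, -0.1, 0.0]
opening: 57.7
gripper_force: 0.0
```

Request:
arm_command(
  moves=[
    [6, [0, 0, 0], -0.14],
    [6, [0, 0, 0], -0.28],
    [6, [0, 0, 0], -0.42],
    [6, [0, 0, 0], -0.56],
    [6, [0, 0, 0], -0.7],
  ],
)

```text
clock: 30.5
ee_pos: [417.2, 267.1, 43.9]
orientation: [[-0.631, -0.776, -0.0], [-0.776, 0.631, -0.0], [0.0, 0.0, -1.0]]
ft_force: [-1.0, 0.2, 0.1]
opening: 59.7
gripper_force: 0.0
```

Request:
arm_command(
  moves=[
    [6, [0, 0, 0], -0.14],
    [6, [0, 0, 0], -0.28],
    [6, [0, 0, 0], -0.42],
    [6, [0, 0, 0], -0.56],
    [5, [0, 0, 0], -0.59],
  ],
)

```text
clock: 31.0
ee_pos: [417.1, 267.1, 43.7]
orientation: [[-0.096, -0.995, -0.001], [-0.995, 0.096, 0.0], [-0.0, 0.001, -1.0]]
ft_force: [-0.1, -0.7, 0.2]
opening: 54.8
gripper_force: 0.0
```

Request:
arm_command(
  moves=[
    [4, [0, 0, 0], 0],
    [2, [0, 0, 0], 0],
    [2, [0, 0, 0], 0],
    [2, [0, 0, 0], 0],
    [2, [0, 0, 0], 0],
  ],
)

```text
clock: 31.5
ee_pos: [417.3, 267.2, 44.1]
orientation: [[-0.099, -0.995, 0.0], [-0.995, 0.099, -0.0], [0.0, -0.0, -1.0]]
ft_force: [-0.6, 0.2, 1.3]
opening: 21.9
gripper_force: 30.0
```

Request:
arm_command(
  moves=[
    [2, [0, 0, 0], 0],
    [2, [0, 0, 0], 0],
  ],
)

```text
clock: 31.7
ee_pos: [417.3, 267.2, 44.2]
orientation: [[-0.099, -0.995, 0.0], [-0.995, 0.099, -0.0], [0.0, -0.0, -1.0]]
ft_force: [0.1, -0.4, 1.5]
opening: 21.5
gripper_force: 30.0
```

```bash
python3 -c "
from h import *
s=bot.observe(); print(s)
f=bot.grab_frame('side'); save(f,'drv.png',(215,130,335,220),5)
"
```

```text
{'clock': 31.7, 'joint_pos': array([ 0.17424362,  0.75885737, -1.14489632,  2.0643425 ,  0.8932174 ,
        0.934657  ,  1.56900111]), 'qvel': array([ 0.00147559,  0.00037101, -0.00140578,  0.00038028,  0.00051193,
       -0.00127969,  0.0008255 ]), 'effort': array([-2.60106468e-02, -4.60921025e+01, -1.57413661e+01, -1.53550172e+01,
        1.42500848e-01, -2.79307872e-02,  1.75130315e-02]), 'ee_pos': array([417.26708747, 267.22292893,  44.15629515]), 'orientation': array([[-9.86784759e-02, -9.95119364e-01,  9.49143023e-05],
       [-9.95119368e-01,  9.86784726e-02, -3.85091776e-05],
       [ 2.89552299e-05, -9.82510875e-05, -9.99999995e-01]]), 'ft_force': array([ 0.09780521, -0.3716406 ,  1.4794029 ]), 'ft_torque': array([ 0.08144896,  0.05979533, -0.003701  ]), 'gripper_force': 30.000308454036713, 'opening': 21.51932732217074}
```

View pics/drv.png

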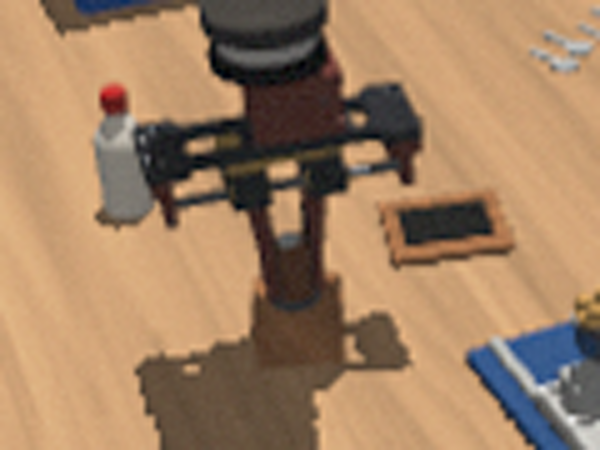

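The driver handle is gripped flat at 21.5 mm, upright in the stand (crop 290,270). Next: lift it and carry it over the stop.

Request:
arm_command(
  moves=[
    [2, [0, 0, -2.5], 0],
    [2, [0, 0, -5], 0],
    [2, [0, 0, -8], 0],
    [2, [0, 0, -10.8], 0],
    [2, [0, 0, -10.8], 0],
  ],
)

```text
clock: 32.25
ee_pos: [418.6, 268.8, 155.0]
orientation: [[-0.099, -0.995, 0.004], [-0.995, 0.099, 0.003], [-0.003, -0.004, -1.0]]
ft_force: [0.2, 1.0, -1.4]
opening: 21.8
gripper_force: 30.0
```

Request:
arm_command(
  moves=[
    [2, [3, -3.2, 0], 0.1],
    [2, [6, -6.4, 0], 0.2],
    [2, [9, -9.6, 0], 0.3],
    [2, [12.2, -12.8, 0], 0.4],
    [2, [15.5, -16.4, 0], 0.472],
  ],
)

```text
clock: 32.75
ee_pos: [565.4, 94.9, 150.9]
orientation: [[-0.543, -0.84, -0.001], [-0.84, 0.543, -0.001], [0.001, 0.0, -1.0]]
ft_force: [-0.4, 0.7, -2.2]
opening: 21.7
gripper_force: 30.0
```

Request:
arm_command(
  moves=[
    [2, [0, 0, 0], 0],
    [2, [0, 0, 0], 0],
    [2, [0, 0, 0], 0],
    [2, [0, 0, 0], 0],
  ],
)

```text
clock: 33.15
ee_pos: [564.1, 98.2, 151.9]
orientation: [[-0.537, -0.843, -0.001], [-0.843, 0.537, 0.0], [0.0, 0.0, -1.0]]
ft_force: [-0.2, 0.3, -1.9]
opening: 21.9
gripper_force: 30.0
```

```bash
cat > m9.py <<'E'
from h import *
s=bot.observe(); print(go(564.9,96.7,140,2.571),s['ee_pos'],s['ft_force'],s['opening'])
f=bot.grab_frame("side"); save(f,"stop.png",(295,150,375,210),9)
E
python3 m9.py
```

```text
(array([ 0.09, -0.15,  1.19]), np.float64(0.003), 'q7', np.float64(1.72)) [564.07768667  98.24094571 151.86609214] [-0.20207062  0.27646671 -1.85866845] 21.916176388371543
```

View pics/stop.png

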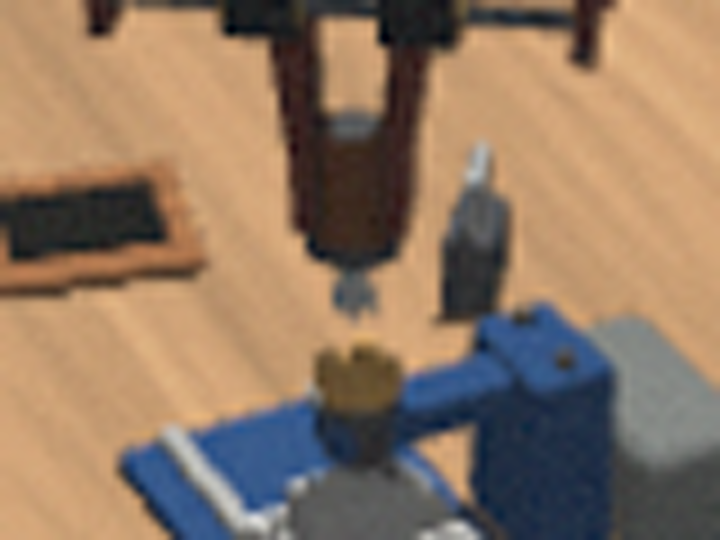

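The driver hangs above the head: blade tip at crop (354,310), head centre column about 359. That is the small offset already computed. I'll correct it and lower.

Request:
arm_command(
  moves=[
    [2, [0.09, -0.15, 0.5], 0],
    [2, [0.09, -0.15, 1], 0],
    [2, [0.09, -0.15, 1.3], 0],
    [2, [0.09, -0.15, 1.5], 0],
    [2, [0.09, -0.15, 1.5], 0],
  ],
)

```text
clock: 33.7
ee_pos: [565.8, 95.2, 136.7]
orientation: [[-0.54, -0.842, -0.001], [-0.842, 0.54, -0.0], [0.0, 0.0, -1.0]]
ft_force: [-1.0, -0.3, -0.2]
opening: 21.5
gripper_force: 30.0
```

Request:
arm_command(
  moves=[
    [2, [0, 0, 0.1], 0],
    [2, [0, 0, 0.2], 0],
    [2, [0, 0, 0.3], 0],
    [2, [0, 0, 0.4], 0],
    [2, [0, 0, 0.4], 0],
  ],
)

```text
clock: 34.2
ee_pos: [565.9, 95.2, 132.9]
orientation: [[-0.54, -0.842, -0.0], [-0.842, 0.54, -0.0], [0.0, 0.0, -1.0]]
ft_force: [-0.7, -0.1, -0.6]
opening: 21.7
gripper_force: 30.0
```

Request:
arm_command(
  moves=[
    [2, [0, 0, 0.1], 0],
    [2, [0, 0, 0.2], 0],
    [2, [0, 0, 0.2], 0],
  ],
)

```text
clock: 34.5
ee_pos: [566.2, 95.4, 132.0]
orientation: [[-0.54, -0.842, 0.001], [-0.842, 0.54, -0.0], [0.0, -0.001, -1.0]]
ft_force: [-2.8, -1.8, 6.9]
opening: 22.2
gripper_force: 30.0
```

Request:
arm_command(
  moves=[
    [2, [-0.06, 0.16, -0.3], 0],
    [2, [-0.06, 0.16, -0.3], 0],
    [2, [-0.06, 0.16, -0.1], 0],
    [2, [-0.06, 0.16, 0], 0],
    [2, [-0.06, 0.16, 0], 0],
  ],
)

```text
clock: 35.0
ee_pos: [565.2, 96.9, 132.0]
orientation: [[-0.54, -0.842, 0.001], [-0.842, 0.54, -0.0], [-0.0, -0.001, -1.0]]
ft_force: [-2.6, -1.6, 8.4]
opening: 21.7
gripper_force: 30.0
```

Request:
arm_command(
  moves=[
    [2, [0, 0, 0], 0.04],
    [2, [0, 0, 0], 0.08],
    [2, [0, 0, 0], 0.12],
    [2, [0, 0, 0], 0.16],
    [2, [0, 0, 0], 0.16],
  ],
)

```text
clock: 35.5
ee_pos: [565.8, 97.2, 132.0]
orientation: [[-0.668, -0.744, 0.002], [-0.744, 0.668, 0.001], [-0.002, -0.001, -1.0]]
ft_force: [-0.6, 0.6, 6.4]
opening: 22.0
gripper_force: 30.0
```

Request:
arm_command(
  moves=[
    [2, [0.06, 0.02, 0], -0.06],
    [2, [0.06, 0.02, 0], -0.12],
    [2, [0.06, 0.02, 0], -0.18],
    [2, [0.06, 0.02, 0], -0.22],
    [2, [0.06, 0.02, 0], -0.26],
  ],
)

```text
clock: 36.0
ee_pos: [565.5, 96.9, 132.0]
orientation: [[-0.452, -0.892, 0.002], [-0.892, 0.452, 0.001], [-0.002, -0.002, -1.0]]
ft_force: [0.3, -0.1, 5.7]
opening: 22.0
gripper_force: 30.0
```

Request:
arm_command(
  moves=[
    [2, [0, 0, 0], -0.04],
    [2, [0, 0, 0], -0.08],
    [2, [0, 0, 0], -0.12],
    [2, [0, 0, 0], -0.16],
    [2, [0, 0, 0], -0.16],
  ],
)

```text
clock: 36.5
ee_pos: [565.5, 96.9, 132.0]
orientation: [[-0.305, -0.952, 0.002], [-0.952, 0.305, 0.001], [-0.002, -0.002, -1.0]]
ft_force: [0.1, -0.2, 6.0]
opening: 21.7
gripper_force: 30.0
```

```bash
cat > m10.py <<'E'
from h import *
s=bot.observe(); print(s["ft_torque"],s["joint_pos"][6])
F={c:bot.grab_frame(c) for c in("top","side")}
cv2.imwrite("pics/side5.png",F["side"]["image"][...,::-1])
def rectify(name):
    f=F[name[:-1]]; im=cv2.imread(f"pics/{name}.png")
    g=np.arange(-22,22,0.11); X,Y=np.meshgrid(565+g,96.7+g[::-1])   # right=+x, up=+y
    T=np.linalg.inv(np.array(f["T"])); r,_=cv2.Rodrigues(T[:3,:3])
    q=cv2.projectPoints(np.c_[X.ravel(),Y.ravel(),np.full(X.size,95.8)],r,T[:3,3],K(f),np.array(f["distortion"],float))[0].reshape(*X.shape,2).astype(np.float32)
    o=cv2.remap(im,q[...,0],q[...,1],cv2.INTER_LANCZOS4)
    c=o.shape[0]//2; cv2.drawMarker(o,(c,c),(0,0,255),0,12,1); return o
top=np.mean([rectify(n).astype(float) for n in("top0","top2")],0).astype(np.uint8)
side=np.mean([rectify(n).astype(float) for n in("side1","side2")],0).astype(np.uint8)
cv2.imwrite("pics/rect.png",np.hstack([top,side]))
E
python3 m10.py
```

```text
[ 0.09229685 -0.21932005  0.00455546] 1.926796511411684
```

View pics/rect.png

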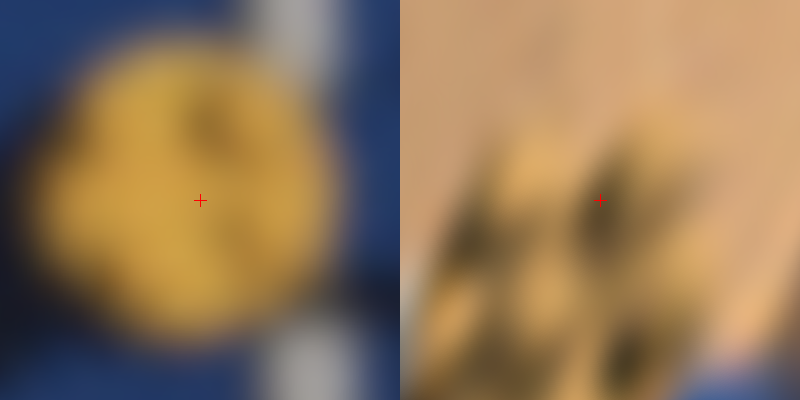

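In both rectified views the slots lie at about 0.95 rad (mod a quarter turn). The top view puts the head centre about 1 mm left of and above my marker, so the tip is probably resting on the head, slightly off laterally. Now I'll search sideways.

Request:
arm_command(
  moves=[
    [2, [0, 0, 0], 0.1],
    [2, [0, 0, 0], 0.2],
    [2, [0, 0, 0], 0.3],
    [2, [0, 0, 0.03], 0.3],
  ],
)

```text
clock: 37.0
ee_pos: [565.4, 97.0, 132.0]
orientation: [[-0.576, -0.818, 0.003], [-0.818, 0.576, 0.001], [-0.002, -0.002, -1.0]]
ft_force: [-1.1, 0.4, 8.8]
opening: 21.9
gripper_force: 30.0
```

Request:
arm_command(
  moves=[
    [2, [0.01, 0.04, 0.03], 0],
    [2, [0.02, 0.08, 0.03], 0],
    [2, [0.02, 0.12, 0.03], 0],
    [2, [0.03, 0.17, 0.03], 0],
    [2, [0.03, 0.17, 0.03], 0],
  ],
)

```text
clock: 37.5
ee_pos: [565.2, 97.2, 132.0]
orientation: [[-0.574, -0.819, 0.005], [-0.819, 0.574, 0.0], [-0.003, -0.004, -1.0]]
ft_force: [1.8, -2.5, 7.4]
opening: 21.5
gripper_force: 30.0
```

Request:
arm_command(
  moves=[
    [2, [0, 0, -0.4], 0],
    [2, [0, 0, -0.3], 0],
    [2, [0, 0, -0.2], 0],
    [2, [0, 0, -0.1], 0],
    [2, [0, 0, 0], 0],
  ],
)

```text
clock: 38.0
ee_pos: [562.8, 97.2, 131.6]
orientation: [[-0.573, -0.819, -0.0], [-0.819, 0.573, -0.001], [0.001, -0.0, -1.0]]
ft_force: [-4.5, -2.4, 18.2]
opening: 21.9
gripper_force: 30.0
```

Request:
arm_command(
  moves=[
    [2, [0, 0, 0], 0.06],
    [2, [0, 0, 0], 0.12],
    [2, [0, 0, 0], 0],
    [2, [0, 0, 0], -0.1],
    [2, [0, 0, 0], -0.1],
  ],
)

```text
clock: 38.5
ee_pos: [563.7, 97.9, 131.7]
orientation: [[-0.486, -0.874, 0.002], [-0.874, 0.486, 0.001], [-0.002, -0.001, -1.0]]
ft_force: [-0.6, -0.2, 10.7]
opening: 22.0
gripper_force: 30.0
```

Request:
arm_command(
  moves=[
    [2, [0, 0, -0.3], 0.1],
    [2, [0, 0, -0.4], 0.1],
    [2, [0, 0, -0.4], 0.1],
  ],
)

```text
clock: 38.8
ee_pos: [562.6, 96.9, 134.2]
orientation: [[-0.571, -0.821, -0.0], [-0.821, 0.571, -0.0], [0.001, 0.0, -1.0]]
ft_force: [-0.6, -0.9, -1.0]
opening: 22.0
gripper_force: 30.0
```

```bash
cat > m11.py <<'E'
from h import *
s=bot.observe(); print(s["ft_torque"],s["ee_pos"])
a=bot.grab_frame("side"); save(a,"stop2.png",(315,160,360,200),16)
E
python3 m11.py
```

```text
[ 0.0755925  -0.05081107  0.00684541] [562.59327188  96.86583646 134.16947656]
```

View pics/stop2.png

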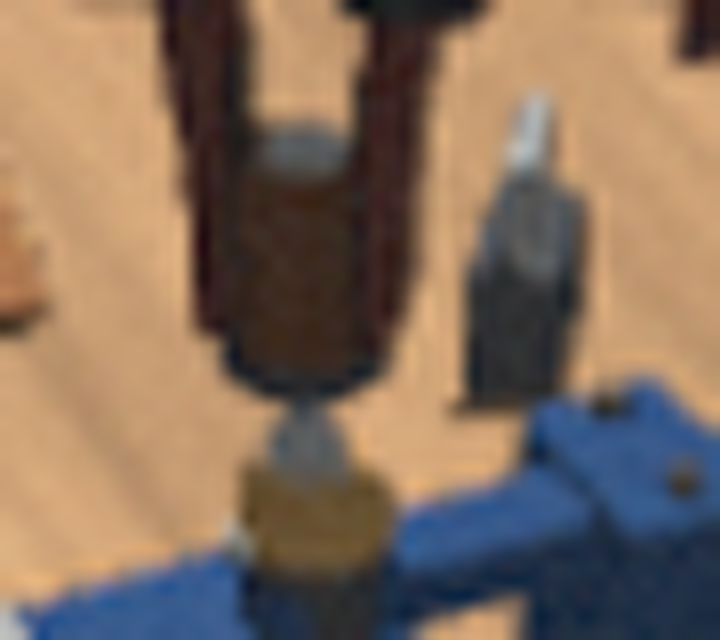

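The collar is centred near crop column 308 and the head near 317, so the tip sits about 1.6 mm too far left. I'll recentre and sweep clockwise.

Request:
arm_command(
  moves=[
    [2, [-0.12, -0.17, 0], -0.1],
    [2, [-0.12, -0.17, 0], -0.2],
    [2, [-0.12, -0.17, 0.15], -0.2],
    [2, [-0.12, -0.17, 0.25], -0.2],
    [2, [-0.12, -0.17, 0.32], -0.2],
  ],
)

```text
clock: 39.35
ee_pos: [564.9, 97.1, 131.7]
orientation: [[-0.401, -0.916, 0.0], [-0.916, 0.401, -0.0], [0.0, -0.0, -1.0]]
ft_force: [-2.4, -1.8, 8.3]
opening: 22.2
gripper_force: 30.0
```

Request:
arm_command(
  moves=[
    [2, [0, 0, 0], 0.06],
    [2, [0, 0, 0], 0.12],
    [2, [0, 0, 0], 0.18],
    [2, [0, 0, 0], 0.24],
    [2, [0, 0, 0], 0.3],
  ],
)

```text
clock: 39.85
ee_pos: [565.5, 97.5, 132.0]
orientation: [[-0.655, -0.755, 0.002], [-0.755, 0.655, 0.0], [-0.001, -0.001, -1.0]]
ft_force: [-0.8, -0.4, 3.7]
opening: 21.2
gripper_force: 30.0
```

Request:
arm_command(
  moves=[
    [2, [0, 0, 0], 0.06],
    [2, [0, 0, 0], 0.12],
    [2, [0, 0, 0], 0.18],
    [2, [0, 0, 0], 0.24],
    [2, [0, 0, 0], 0.3],
  ],
)

```text
clock: 40.35
ee_pos: [565.5, 97.6, 132.0]
orientation: [[-0.849, -0.528, 0.002], [-0.528, 0.849, 0.001], [-0.002, -0.0, -1.0]]
ft_force: [-1.7, 0.9, 4.0]
opening: 22.1
gripper_force: 30.0
```

Request:
arm_command(
  moves=[
    [2, [0, 0, 0], 0.06],
    [2, [0, 0, 0], 0.12],
    [2, [0, 0, 0], 0.18],
    [2, [0, 0, 0], 0.24],
    [2, [0, 0, 0], 0.3],
  ],
)

```text
clock: 40.85
ee_pos: [565.4, 97.7, 131.9]
orientation: [[-0.967, -0.254, 0.002], [-0.254, 0.967, 0.001], [-0.002, 0.0, -1.0]]
ft_force: [0.7, 1.1, 1.9]
opening: 21.9
gripper_force: 30.0
```

Request:
arm_command(
  moves=[
    [2, [0, 0, 0], 0.06],
    [2, [0, 0, 0], 0.12],
    [2, [0, 0, 0], 0.18],
    [2, [0, 0, 0], 0.24],
    [2, [0, 0, 0], 0.3],
  ],
)

```text
clock: 41.35
ee_pos: [564.7, 97.1, 131.1]
orientation: [[-0.999, 0.044, -0.0], [0.044, 0.999, -0.0], [0.0, -0.0, -1.0]]
ft_force: [-1.0, -0.2, 0.0]
opening: 21.6
gripper_force: 30.0
```

Request:
arm_command(
  moves=[
    [2, [0, 0, 0], 0.06],
    [2, [0, 0, 0], 0.12],
    [2, [0, 0, 0], 0.18],
    [2, [0, 0, 0], 0.24],
    [2, [0, 0, 0], 0.3],
  ],
)

```text
clock: 41.85
ee_pos: [564.6, 96.9, 131.0]
orientation: [[-0.942, 0.337, -0.0], [0.337, 0.942, -0.0], [0.0, -0.001, -1.0]]
ft_force: [0.8, -0.5, -1.4]
opening: 21.6
gripper_force: 30.0
```

```bash
cat > m12.py <<'E'
from h import *
s=bot.observe(); print(s["ft_torque"],s["ee_pos"],s["joint_pos"][6])
a=bot.grab_frame("side"); b=bot.grab_frame("top")
for f,n in((a,"side"),(b,"top")):
    for q in("driver","driver_tip","screw_slot"):
        for d in bot.place_of(f,q)[:1]: print(n,q,round(d["p"],2),d["at"])
i=[cv2.resize(f["image"][v-20:v+20,u-20:u+20,::-1],(400,400),interpolation=cv2.INTER_CUBIC) for f,u,v in((a,336,186),(b,302,180))]
cv2.imwrite("pics/stop3.png",np.hstack(i))
E
python3 m12.py
```

```text
[ 0.00503689 -0.14410935  0.08687238] [564.63102437  96.89040534 131.02143125] 0.5238129886719357
side driver 0.68 [403.1, 315.0]
side driver_tip 0.56 [333.6, 189.0]
side screw_slot 0.64 [311.9, 291.1]
top driver 0.58 [306.6, 179.2]
top driver_tip 0.45 [304.8, 181.4]
top screw_slot 0.57 [304.5, 181.7]
```

View pics/stop3.png

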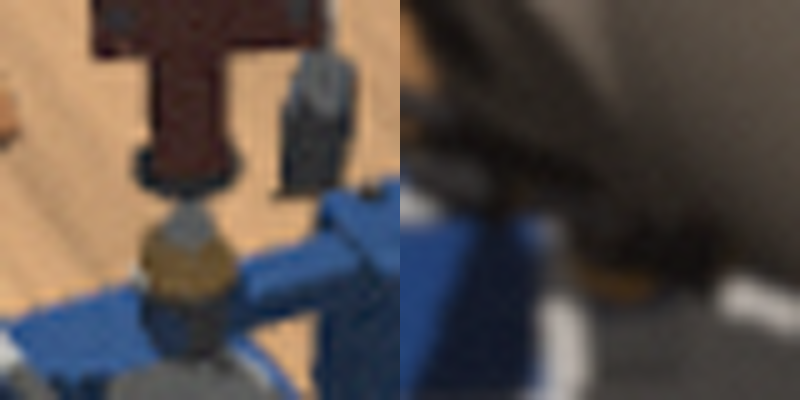

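The blade has dropped into the slot: z fell from 132 to 131, the vertical force vanished, and there is 0.087 N m of torque. In the crop the blade meets the head centre at (190,235). Now I'll seat it deeper.

Request:
arm_command(
  moves=[
    [2, [0, 0, 0.1], 0],
    [2, [0, 0, 0.2], 0],
    [2, [0, 0, 0.3], 0],
    [2, [0, 0, 0.4], 0],
    [2, [0, 0, 0.4], 0],
  ],
)

```text
clock: 42.75
ee_pos: [564.9, 96.9, 127.2]
orientation: [[-0.943, 0.333, -0.0], [0.333, 0.943, -0.0], [0.0, -0.0, -1.0]]
ft_force: [-1.8, -2.0, 2.4]
opening: 21.8
gripper_force: 30.0
```

Request:
arm_command(
  moves=[
    [2, [0, 0, 0.1], 0],
    [2, [0, 0, 0.15], 0],
    [2, [0, 0, 0.2], 0],
    [2, [0, 0, 0.2], 0],
  ],
)

```text
clock: 43.15
ee_pos: [564.9, 97.0, 125.1]
orientation: [[-0.943, 0.333, -0.0], [0.333, 0.943, -0.0], [0.0, -0.0, -1.0]]
ft_force: [-2.7, -1.7, 2.8]
opening: 22.2
gripper_force: 30.0
```

Request:
arm_command(
  moves=[
    [2, [0, 0, 0.1], 0],
    [2, [0, 0, 0.15], 0],
    [2, [0, 0, 0.15], 0],
  ],
)

```text
clock: 43.45
ee_pos: [565.0, 97.0, 124.7]
orientation: [[-0.943, 0.333, 0.0], [0.333, 0.943, -0.001], [-0.0, -0.001, -1.0]]
ft_force: [-5.4, -3.1, 11.4]
opening: 22.2
gripper_force: 30.0
```

Request:
arm_command(
  moves=[
    [2, [0, 0, 0.02], 0.12],
    [2, [0, 0, 0.03], 0.24],
    [2, [0, 0, 0.05], 0.36],
    [2, [0, 0, 0.06], 0.48],
    [2, [0, 0, 0.08], 0.6],
  ],
)

```text
clock: 43.95
ee_pos: [565.0, 97.0, 123.9]
orientation: [[-0.586, 0.81, 0.001], [0.81, 0.586, -0.001], [-0.001, 0.0, -1.0]]
ft_force: [-4.8, -2.6, 10.8]
opening: 21.6
gripper_force: 30.0
```

Request:
arm_command(
  moves=[
    [2, [0, 0, 0], 0],
    [2, [0, 0, 0], 0],
  ],
)

```text
clock: 44.15
ee_pos: [565.1, 97.0, 123.9]
orientation: [[-0.59, 0.808, 0.001], [0.808, 0.59, -0.001], [-0.001, -0.0, -1.0]]
ft_force: [-4.4, -3.7, 11.0]
opening: 21.8
gripper_force: 30.0
```

Request:
arm_command(
  moves=[
    [2, [0, 0, 0.02], 0.12],
    [2, [0, 0, 0.03], 0.24],
    [2, [0, 0, 0.05], 0.36],
    [2, [0, 0, 0.06], 0.48],
    [2, [0, 0, 0.08], 0.6],
  ],
)

```text
clock: 44.65
ee_pos: [565.1, 97.0, 123.1]
orientation: [[-0.026, 1.0, 0.001], [1.0, 0.026, -0.001], [-0.001, 0.001, -1.0]]
ft_force: [-4.2, -2.3, 11.1]
opening: 21.6
gripper_force: 30.0
```

Request:
arm_command(
  moves=[
    [2, [0, 0, 0.02], 0.12],
    [2, [0, 0, 0.03], 0.24],
    [2, [0, 0, 0.05], 0.36],
    [2, [0, 0, 0.06], 0.48],
    [2, [0, 0, 0.08], 0.6],
  ],
)

```text
clock: 45.15
ee_pos: [565.2, 96.9, 122.4]
orientation: [[0.543, 0.84, 0.001], [0.84, -0.543, -0.001], [-0.0, 0.001, -1.0]]
ft_force: [-4.9, -2.8, 11.2]
opening: 21.6
gripper_force: 30.0
```

Request:
arm_command(
  moves=[
    [2, [0, 0, 0.02], 0.12],
    [2, [0, 0, 0.03], 0.24],
    [2, [0, 0, 0.05], 0.36],
    [2, [0, 0, 0.06], 0.48],
    [2, [0, 0, 0.08], 0.6],
  ],
)

```text
clock: 45.65
ee_pos: [565.2, 96.8, 121.6]
orientation: [[0.922, 0.387, 0.001], [0.387, -0.922, -0.001], [0.0, 0.001, -1.0]]
ft_force: [-5.5, -2.4, 11.5]
opening: 21.8
gripper_force: 30.0
```

Request:
arm_command(
  moves=[
    [2, [0, 0, 0], 0],
    [2, [0, 0, 0], 0],
  ],
)

```text
clock: 45.85
ee_pos: [565.2, 96.9, 121.6]
orientation: [[0.92, 0.391, 0.001], [0.391, -0.92, -0.001], [0.001, 0.001, -1.0]]
ft_force: [-4.4, -2.4, 11.3]
opening: 21.8
gripper_force: 30.0
```

```bash
python3 -c "
from h import *
s=bot.observe(); print(s['ee_pos'],s['joint_pos'],s['ft_torque'])"
```

```text
[565.22540044  96.88291282 121.59949449] [-0.05556942  0.44430224 -0.28493733  1.87919398  0.1642978   0.83996425
 -1.59331862] [-0.73453781  1.28759992 -0.00956923]
```

Request:
arm_command(
  moves=[
    [2, [0, 0, 0.02], 0.12],
    [2, [0, 0, 0.03], 0.24],
    [2, [0, 0, 0.05], 0.36],
    [2, [0, 0, 0.06], 0.48],
    [2, [0, 0, 0.08], 0.6],
  ],
)

```text
clock: 46.35
ee_pos: [565.2, 96.8, 120.8]
orientation: [[0.979, -0.202, 0.001], [-0.202, -0.979, -0.001], [0.001, 0.0, -1.0]]
ft_force: [-5.1, -3.0, 12.8]
opening: 22.0
gripper_force: 30.0
```

Request:
arm_command(
  moves=[
    [2, [0, 0, 0.02], 0.12],
    [2, [0, 0, 0.03], 0.24],
    [2, [0, 0, 0.05], 0.36],
    [2, [0, 0, 0.06], 0.48],
    [2, [0, 0, 0.08], 0.6],
  ],
)

```text
clock: 46.85
ee_pos: [565.1, 96.7, 120.1]
orientation: [[0.695, -0.719, 0.0], [-0.719, -0.695, -0.001], [0.001, 0.0, -1.0]]
ft_force: [-4.9, -2.5, 12.9]
opening: 21.7
gripper_force: 30.0
```

Request:
arm_command(
  moves=[
    [2, [0, 0, 0], 0],
    [2, [0, 0, 0], 0],
    [2, [0, 0, -0.05], 0],
    [2, [0, 0, -0.1], 0],
    [2, [0, 0, -0.1], 0],
  ],
)

```text
clock: 47.35
ee_pos: [565.0, 96.8, 120.2]
orientation: [[0.698, -0.716, 0.0], [-0.716, -0.698, -0.0], [0.001, 0.0, -1.0]]
ft_force: [-3.2, -2.3, 6.3]
opening: 22.0
gripper_force: 30.0
```

```bash
python3 -c "
from h import *
s=bot.observe(); print(s['ee_pos'],s['joint_pos'][6],s['ft_torque'],s['ft_force'],s['orientation'])"
```

```text
[565.04993389  96.76413801 120.18307243] -2.65309042727729 [-0.54574328  0.81148883  0.00543447] [-3.22663486 -2.25226563  6.28970313] [[ 6.98060192e-01 -7.16038986e-01  3.72289287e-04]
 [-7.16038845e-01 -6.98060289e-01 -4.52248949e-04]
 [ 5.83708246e-04  4.91233969e-05 -9.99999828e-01]]
```

Request:
arm_command(
  moves=[
    [2, [0, 0, -0.5], 0],
    [2, [0, 0, -1.2], 0],
    [2, [0, 0, -2.2], 0],
    [2, [0, 0, -3.5], 0],
    [2, [0, 0, -3.5], 0],
  ],
)

```text
clock: 47.85
ee_pos: [566.6, 97.7, 157.5]
orientation: [[0.698, -0.716, 0.004], [-0.716, -0.698, 0.001], [0.002, -0.004, -1.0]]
ft_force: [0.8, -0.5, -0.9]
opening: 21.7
gripper_force: 30.0
```

Request:
arm_command(
  moves=[
    [2, [-4.5, -0.3, 0], -0.14],
    [2, [-9, -0.5, 0], -0.28],
    [2, [-13.5, -0.8, 0], -0.42],
    [2, [-18, -1, 0], -0.56],
    [2, [-22.5, -1.3, 0], -0.7],
  ],
)

```text
clock: 48.35
ee_pos: [416.0, 268.4, 155.3]
orientation: [[0.996, -0.093, 0.001], [-0.093, -0.996, 0.0], [0.001, -0.001, -1.0]]
ft_force: [0.6, 0.5, -0.7]
opening: 22.2
gripper_force: 30.0
```

Request:
arm_command(
  moves=[
    [2, [0, 0, 0], 0],
    [2, [0, 0, 0], 0],
    [2, [0, 0, 0], 0],
    [2, [0, 0, 0], 0],
  ],
)

```text
clock: 48.75
ee_pos: [418.2, 265.9, 154.9]
orientation: [[0.995, -0.101, 0.0], [-0.101, -0.995, -0.0], [0.0, 0.0, -1.0]]
ft_force: [-0.1, 0.6, -1.3]
opening: 21.8
gripper_force: 30.0
```

```bash
cat > m13.py <<'E'
from h import *
s=bot.observe(); print(go(417.3,267.2,90,-1.67),s['ee_pos'],s['opening'])
b=bot.grab_frame("top")
for q,lo,hi in [("screw_slot",75,100),("block",36,50)]:
    for p,a,m in sil(b,q,2):
        try: print(q,p,a,rect(cloud(b,m),lo,hi))
        except Exception: pass
f=bot.grab_frame("side")
for p,a,m in sil(f,"screw_slot",2): print(p,a,cloud(f,m).max(0))
E
python3 m13.py
```

```text
(array([-0.11, -0.12,  6.49]), np.float64(-0.002), 'q7', np.float64(-2.45)) [418.24283209 265.93336759 154.91304419] 21.792924721963416
screw_slot 0.63 [302.8 183.3] ((566.0, 96.5), -0.007, (30.1, 28.3), 117)
screw_slot 0.53 [459.9 206.2] ((0.0, 0.0), 0.0, (0.0, 0.0), 0)
block 0.58 [307.  194.8] ((550.6, 94.6), -1.457, (25.7, 18.4), 60)
0.48 [336.1 190.4] [626.99978828 229.45077147  91.50288137]
```

Request:
arm_command(
  moves=[
    [2, [-0.1, -0.12, 2], 0],
    [2, [-0.1, -0.12, 4], 0],
    [2, [-0.1, -0.12, 6], 0],
    [2, [-0.1, -0.12, 7.5], 0],
    [2, [-0.1, -0.12, 7.5], 0],
  ],
)

```text
clock: 49.5
ee_pos: [415.2, 267.5, 78.2]
orientation: [[0.995, -0.098, -0.003], [-0.098, -0.995, -0.002], [-0.003, 0.003, -1.0]]
ft_force: [-0.3, -1.2, -0.8]
opening: 21.9
gripper_force: 30.0
```

Request:
arm_command(
  moves=[
    [2, [0, 0, 1], 0],
    [2, [0, 0, 2], 0],
    [2, [0, 0, 2.8], 0],
    [2, [0, 0, 3.2], 0],
    [2, [0, 0, 3.4], 0],
  ],
)

```text
clock: 50.0
ee_pos: [416.2, 268.4, 45.5]
orientation: [[0.995, -0.098, -0.0], [-0.098, -0.995, -0.0], [-0.0, 0.0, -1.0]]
ft_force: [0.6, 0.4, -0.9]
opening: 22.1
gripper_force: 30.0
```

Request:
arm_command(
  moves=[
    [2, [0, 0, 0.1], 0],
    [2, [0, 0, 0.2], 0],
    [2, [0, 0, 0.2], 0],
  ],
)

```text
clock: 50.3
ee_pos: [416.5, 268.7, 44.2]
orientation: [[0.995, -0.098, 0.0], [-0.098, -0.995, 0.0], [0.0, -0.0, -1.0]]
ft_force: [-1.1, 0.0, -1.1]
opening: 22.0
gripper_force: 30.0
```

Request:
arm_command(
  moves=[
    [2, [0, 0, 0.05], 0],
    [2, [0, 0, 0.1], 0],
    [2, [0, 0, 0.1], 0],
  ],
)

```text
clock: 50.6
ee_pos: [416.5, 268.7, 44.1]
orientation: [[0.995, -0.098, 0.001], [-0.098, -0.995, 0.0], [0.001, -0.0, -1.0]]
ft_force: [-3.0, -3.2, 11.4]
opening: 21.8
gripper_force: 30.0
```

Request:
arm_command(
  moves=[
    [2, [0, 0, 0.05], 0],
    [2, [0, 0, 0.1], 0],
    [2, [0, 0, 0.1], 0],
  ],
)

```text
clock: 50.9
ee_pos: [416.6, 268.7, 44.0]
orientation: [[0.995, -0.098, 0.001], [-0.098, -0.995, -0.0], [0.001, 0.0, -1.0]]
ft_force: [-5.9, -4.5, 23.9]
opening: 21.8
gripper_force: 30.0
```

Request:
arm_command(
  moves=[
    [3, [0, 0, -0.1], 0],
    [4, [0, 0, -0.2], 0],
    [5, [0, 0, -0.2], 0],
    [5, [0, 0, -3], 0],
    [5, [0, 0, -7.5], 0],
  ],
)

```text
clock: 51.4
ee_pos: [414.5, 267.2, 115.4]
orientation: [[0.995, -0.098, -0.005], [-0.098, -0.995, -0.003], [-0.005, 0.004, -1.0]]
ft_force: [1.0, 0.3, -0.6]
opening: 49.5
gripper_force: 0.0
```

Request:
arm_command(
  moves=[
    [5, [0, 0, -3], 0],
    [5, [2.5, 4, -3], -0.14],
    [5, [5, 8, -3], -0.28],
    [5, [7.5, 12, -3], -0.42],
    [5, [10, 16, -3], -0.56],
  ],
)

```text
clock: 51.9
ee_pos: [496.0, 108.1, 147.0]
orientation: [[0.906, 0.424, 0.0], [0.424, -0.906, 0.0], [0.0, 0.0, -1.0]]
ft_force: [1.2, -0.1, -0.4]
opening: 50.2
gripper_force: 0.0
```

Request:
arm_command(
  moves=[
    [5, [0, 0, 0], -0.14],
    [5, [0, 0, 0], -0.28],
    [5, [0, 0, 0], -0.42],
    [5, [0, 0, 0], -0.56],
    [5, [0, 0, 0], -0.7],
  ],
)

```text
clock: 52.4
ee_pos: [495.3, 109.4, 146.7]
orientation: [[0.42, 0.908, -0.001], [0.908, -0.42, -0.0], [-0.0, -0.0, -1.0]]
ft_force: [0.3, 0.1, -0.1]
opening: 49.7
gripper_force: 0.0
```

```bash
cat > m14.py <<'E'
from h import *
s=bot.observe(); print(go(572.2,-64,110,0.045),s['ee_pos'],s['orientation'].round(3).tolist())
f=bot.grab_frame("side"); save(f,"side6.png",(200,110,440,290),3.3)
E
python3 m14.py
```

```text
(array([-12.51,  14.26,   3.66]), np.float64(-0.478), 'q7', np.float64(-0.93)) [495.34262599 109.44762027 146.6569867 ] [[0.42, 0.908, -0.001], [0.908, -0.42, -0.0], [-0.0, -0.0, -1.0]]
```

View pics/side6.png

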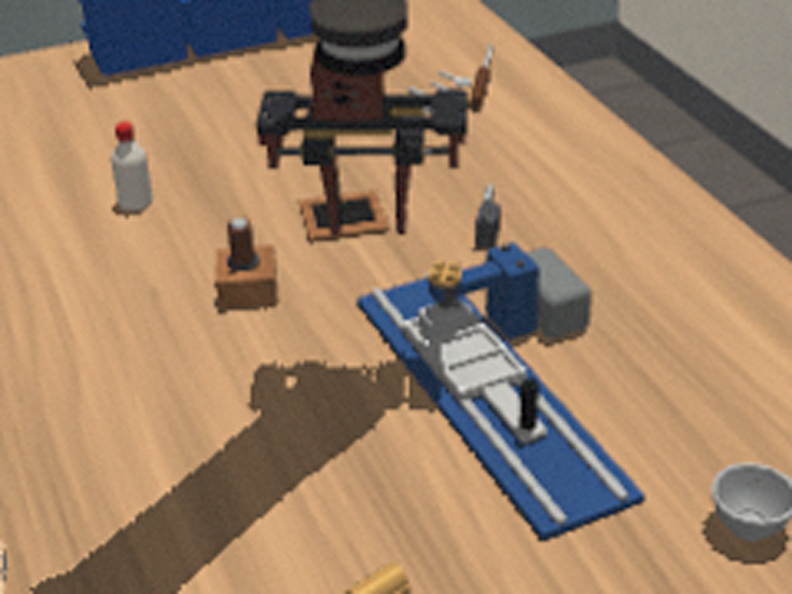

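The driver stands upright in its stand (crop 240,245), the block is under the lowered stop (440,315), and the knob is at (528,405).

Request:
arm_command(
  moves=[
    [5, [-3, 3.5, 0], -0.12],
    [5, [-6, 7, 0], -0.24],
    [5, [-9, 10.5, 0], -0.36],
    [5, [-12.5, 14.3, 1.5], -0.478],
    [5, [-12.5, 14.3, 3.7], -0.478],
  ],
)

```text
clock: 52.95
ee_pos: [574.5, -72.7, 110.3]
orientation: [[-0.03, 1.0, 0.004], [1.0, 0.03, -0.003], [-0.004, 0.004, -1.0]]
ft_force: [-0.1, 0.1, -0.3]
opening: 50.4
gripper_force: 0.0
```

Request:
arm_command(
  moves=[
    [4, [0, 0, 0], 0],
    [4, [0, 0, 0], 0],
    [4, [0, 0, 0], 0],
  ],
)

```text
clock: 53.25
ee_pos: [572.1, -62.4, 111.0]
orientation: [[-0.041, 0.999, 0.001], [0.999, 0.041, 0.001], [0.001, 0.001, -1.0]]
ft_force: [-1.0, -0.0, 0.4]
opening: 40.0
gripper_force: 0.0
```

```bash
python3 -c "
from h import *
s=bot.observe(); print(go(572.2,-64,38,0.045),s['ee_pos'])"
```

```text
(array([-0.16, -0.01,  7.3 ]), np.float64(-0.004), 'q7', np.float64(-0.17)) [572.11669547 -62.43977303 110.96958389]
```

Request:
arm_command(
  moves=[
    [4, [-0.1, 0, 2.5], 0],
    [4, [-0.1, 0, 5], 0],
    [4, [-0.1, 0, 7.2], 0],
    [3, [-0.1, 0, 7.2], 0],
    [1, [-0.1, 0, 7.2], 0],
  ],
)

```text
clock: 53.75
ee_pos: [572.3, -64.2, 39.0]
orientation: [[-0.04, 0.999, 0.001], [0.999, 0.04, 0.0], [0.0, 0.001, -1.0]]
ft_force: [0.7, 0.3, 0.1]
opening: 27.2
gripper_force: 0.0
```

Request:
arm_command(
  moves=[
    [1, [0, 0, 0], 0],
    [1, [0, 0, 0], 0],
    [1, [0, 0, 0], 0],
    [1, [-0.5, 0, 0], 0],
    [1, [-1.2, 0, 0], 0],
  ],
)

```text
clock: 54.25
ee_pos: [572.7, -76.0, 39.6]
orientation: [[-0.04, 0.999, 0.001], [0.999, 0.04, 0.001], [0.001, 0.001, -1.0]]
ft_force: [-2.4, 1.8, 7.3]
opening: 15.2
gripper_force: 30.0
```

Request:
arm_command(
  moves=[
    [1, [-1, 0, 0], 0],
    [1, [-2, 0, 0], 0],
    [1, [-3, 0, 0], 0],
    [1, [-4, 0, 0], 0],
    [1, [-5, 0, 0], 0],
  ],
)

```text
clock: 54.75
ee_pos: [575.1, -127.0, 39.6]
orientation: [[-0.039, 0.999, 0.002], [0.999, 0.039, 0.0], [0.0, 0.002, -1.0]]
ft_force: [-1.9, 1.1, 4.5]
opening: 15.4
gripper_force: 30.0
```

Request:
arm_command(
  moves=[
    [1, [-1, 0, 0], 0],
    [1, [-1.8, 0, 0], 0],
    [1, [-2.2, 0, 0], 0],
    [1, [-2.5, 0, 0], 0],
    [1, [-2.5, 0, 0], 0],
  ],
)

```text
clock: 55.25
ee_pos: [576.1, -150.7, 39.6]
orientation: [[-0.04, 0.999, 0.002], [0.999, 0.04, 0.001], [0.001, 0.002, -1.0]]
ft_force: [-2.6, 4.2, 6.6]
opening: 15.6
gripper_force: 30.0
```

Request:
arm_command(
  moves=[
    [1, [-0.1, 0, 0], 0],
    [1, [-0.2, 0, 0], 0],
    [1, [-0.3, 0, 0], 0],
    [1, [-0.3, 0, 0], 0],
  ],
)

```text
clock: 55.65
ee_pos: [576.1, -150.8, 39.6]
orientation: [[-0.042, 0.999, 0.001], [0.999, 0.042, 0.004], [0.004, 0.001, -1.0]]
ft_force: [-2.9, 10.5, 8.1]
opening: 15.1
gripper_force: 30.0
```

Request:
arm_command(
  moves=[
    [3, [0, 0, 0], 0],
    [5, [0, 0, 0], 0],
    [7, [0, 0, -3], 0],
    [7, [0, 0, -6], 0],
    [7, [0, 0, -6.5], 0],
  ],
)

```text
clock: 56.15
ee_pos: [577.8, -156.5, 106.6]
orientation: [[-0.038, 0.999, 0.006], [0.999, 0.038, -0.002], [-0.002, 0.006, -1.0]]
ft_force: [1.0, 0.2, -0.7]
opening: 51.8
gripper_force: 0.0
```

Request:
arm_command(
  moves=[
    [7, [4, -0.2, 0], 0],
    [7, [8, -0.4, 0], 0],
    [7, [12, -0.6, 0], 0],
    [7, [16, -0.8, 0], 0],
    [7, [16, -0.8, 0], 0],
  ],
)

```text
clock: 56.65
ee_pos: [560.5, 10.9, 103.0]
orientation: [[-0.047, 0.999, 0.0], [0.999, 0.047, 0.003], [0.003, 0.001, -1.0]]
ft_force: [0.4, 0.5, 0.5]
opening: 70.0
gripper_force: 0.0
```

Request:
arm_command(
  moves=[
    [7, [0, 0, 0], 0],
    [7, [0, 0, 0], 0],
  ],
)

```text
clock: 56.85
ee_pos: [561.1, 2.4, 102.6]
orientation: [[-0.037, 0.999, -0.0], [0.999, 0.037, -0.001], [-0.001, -0.0, -1.0]]
ft_force: [-0.4, -0.6, 0.8]
opening: 70.2
gripper_force: 0.0
```

```bash
cat > m15.py <<'E'
from h import *
s=bot.observe(); print(go(568.7,11.7,28.5,0.045),s['ee_pos'])
f=bot.grab_frame("top")
for n,lo,hi in [("block",36,50),("barrel0",8,40)]:
    for p,a,m in sil(f,n):
        try: print(n,p,a,f["image"][m].mean(0).round(),rect(cloud(f,m),lo,hi))
        except Exception: pass
f=bot.grab_frame("side")
for n,lo,hi in [("block",38,50),("barrel0",14,40)]:
    for p,a,m in sil(f,n):
        try: print(n,p,a,f["image"][m].mean(0).round(),rect(cloud(f,m),lo,hi))
        except Exception: pass
E
python3 m15.py
```

```text
(array([0.91, 0.79, 7.41]), np.float64(-0.008), 'q7', np.float64(-0.31)) [561.13959383   2.43354434 102.57896221]
block 0.21 [153.4 271.1] [109.  77.  68.] ((350.0, 474.3), -0.199, (35.7, 13.5), 27)
barrel0 0.59 [461.2 201.4] [154. 107.  49.] ((522.1, -328.2), -0.232, (43.4, 28.8), 173)
block 0.65 [361.5 236.4] [128. 128. 126.] ((572.7, -153.6), -0.782, (14.6, 7.2), 17)
block 0.62 [349.6 222. ] [103. 105. 105.] ((566.9, 7.6), 0.159, (43.4, 27.9), 96)
barrel0 0.66 [396.1 314.6] [167. 132.  78.] ((522.5, -335.4), -0.207, (45.1, 17.2), 139)
barrel0 0.62 [314.  291.9] [164. 129.  78.] ((382.6, -179.8), 0.3, (45.7, 19.9), 129)
barrel0 0.59 [362.3 329. ] [166. 130.  80.] ((440.0, -337.5), 0.542, (48.9, 23.0), 181)
barrel0 0.52 [325.8 331.2] [151.  50.  46.] ((357.5, -309.0), 0.522, (48.0, 22.6), 181)
```

Request:
arm_command(
  moves=[
    [7, [0.9, 0.8, 2], 0],
    [7, [0.9, 0.8, 4], 0],
    [7, [0.9, 0.8, 6], 0],
    [6, [0.9, 0.8, 7.4], 0],
    [5.5, [0.9, 0.8, 7.4], 0],
  ],
)

```text
clock: 57.65
ee_pos: [567.4, 13.2, 27.2]
orientation: [[-0.039, 0.999, -0.003], [0.999, 0.039, -0.0], [-0.0, -0.003, -1.0]]
ft_force: [0.4, 1.0, 0.5]
opening: 57.7
gripper_force: 0.0
```

Request:
arm_command(
  moves=[
    [4.2, [0, 0, 0], 0],
    [4.2, [0, 0, 0], 0],
    [4.2, [0, 0, 0], 0],
    [4.2, [0, 0, 0], 0],
  ],
)

```text
clock: 58.05
ee_pos: [569.2, 13.6, 29.7]
orientation: [[-0.039, 0.999, 0.001], [0.999, 0.039, -0.0], [-0.0, 0.001, -1.0]]
ft_force: [-0.8, -0.0, 1.3]
opening: 44.8
gripper_force: 30.0
```

Request:
arm_command(
  moves=[
    [4.2, [0, 0, -2], 0],
    [4.2, [0, 0, -6], 0],
    [4.2, [0, 0, -10], 0],
    [4.2, [0, 0, -12.5], 0],
    [4.2, [0, 0, -12.5], 0],
  ],
)

```text
clock: 58.55
ee_pos: [571.4, 13.9, 158.0]
orientation: [[-0.039, 0.999, 0.008], [0.999, 0.039, 0.0], [-0.0, 0.008, -1.0]]
ft_force: [0.3, -1.0, -1.1]
opening: 44.9
gripper_force: 30.0
```

Request:
arm_command(
  moves=[
    [4.2, [4.5, -0.1, 0], 0],
    [4.2, [9, -0.2, 0], 0],
    [4.2, [13.5, -0.2, 0], 0],
    [4.2, [18, -0.2, 0], 0],
    [4.2, [22.5, -0.2, 0], 0],
  ],
)

```text
clock: 59.05
ee_pos: [557.0, 239.5, 152.4]
orientation: [[-0.039, 0.999, -0.002], [0.999, 0.039, -0.001], [-0.001, -0.002, -1.0]]
ft_force: [0.3, -0.3, -1.1]
opening: 44.6
gripper_force: 30.0
```

Request:
arm_command(
  moves=[
    [4.2, [4, 0.1, 0], 0],
    [4.2, [8, 0.2, 0], 0],
    [4.2, [11, 0.2, 2], 0],
    [4.2, [11, 0.2, 6], 0],
    [4.2, [11, 0.2, 8], 0],
  ],
)

```text
clock: 59.55
ee_pos: [552.9, 348.3, 69.3]
orientation: [[-0.042, 0.999, -0.005], [0.999, 0.042, -0.003], [-0.003, -0.005, -1.0]]
ft_force: [0.0, -0.3, -1.2]
opening: 44.5
gripper_force: 30.0
```

Request:
arm_command(
  moves=[
    [4.2, [0, 0, 0], 0],
    [4.2, [0, 0, 0], 0],
    [4.2, [0, 0, 0], 0],
  ],
)

```text
clock: 59.85
ee_pos: [556.5, 348.7, 75.2]
orientation: [[-0.039, 0.999, 0.002], [0.999, 0.039, 0.001], [0.001, 0.002, -1.0]]
ft_force: [0.5, -0.4, -1.6]
opening: 44.6
gripper_force: 30.0
```

```bash
python3 -c "
from h import *
s=bot.observe(); print(go(556,351.5,18,0.0),s['ee_pos'],s['orientation'].round(3).tolist(),s['opening'])"
```

```text
(array([ 0.27, -0.05,  5.72]), np.float64(0.039), 'q7', np.float64(-0.89)) [556.48230458 348.70725941  75.15958954] [[-0.039, 0.999, 0.002], [0.999, 0.039, 0.001], [0.001, 0.002, -1.0]] 44.58175996240793
```

Request:
arm_command(
  moves=[
    [4.2, [0.2, 0, 2], 0],
    [4.2, [0.2, 0, 4], 0],
    [4.2, [0.2, 0, 5], 0],
    [4.2, [0.2, 0, 5.5], 0],
    [4.2, [0.2, 0, 5.7], 0],
  ],
)

```text
clock: 60.35
ee_pos: [555.9, 350.4, 17.7]
orientation: [[-0.039, 0.999, 0.0], [0.999, 0.039, 0.0], [0.0, 0.0, -1.0]]
ft_force: [-3.6, -4.1, 13.2]
opening: 44.5
gripper_force: 30.0
```

Request:
arm_command(
  moves=[
    [4.2, [0, 0, 0], 0],
    [5, [0, 0, 0], 0],
    [6, [0, 0, 0], 0],
    [7, [0, 0, -1], 0],
    [7, [0, 0, -4], 0],
  ],
)

```text
clock: 60.85
ee_pos: [554.1, 349.1, 55.5]
orientation: [[-0.039, 0.999, -0.004], [0.999, 0.039, -0.003], [-0.003, -0.004, -1.0]]
ft_force: [0.4, -0.3, -1.2]
opening: 68.7
gripper_force: 0.0
```

Request:
arm_command(
  moves=[
    [7, [0, 0, -4], 0],
    [7, [0, 0, -7], 0],
    [7, [-4.5, -0.4, -7], 0],
    [7, [-9, -0.8, -7], 0],
    [7, [-13.5, -1.2, -7], 0],
  ],
)

```text
clock: 61.35
ee_pos: [549.0, 213.9, 128.3]
orientation: [[-0.04, 0.999, 0.002], [0.999, 0.04, 0.001], [0.0, 0.002, -1.0]]
ft_force: [0.3, -0.5, 1.5]
opening: 70.3
gripper_force: 0.0
```

Request:
arm_command(
  moves=[
    [7, [-4.5, -0.4, 0], 0],
    [7, [-9, -0.8, 0], 0],
    [7, [-13.5, -1.2, 0], 0],
    [7, [-18, -1.6, 0], 0],
    [7, [-22.5, -2, 0], 0],
  ],
)

```text
clock: 61.85
ee_pos: [537.8, -12.3, 128.2]
orientation: [[-0.039, 0.999, 0.002], [0.999, 0.039, -0.0], [-0.0, 0.002, -1.0]]
ft_force: [1.0, 0.7, 0.8]
opening: 69.8
gripper_force: 0.0
```

Request:
arm_command(
  moves=[
    [7, [-4.5, -0.4, 0], -0.12],
    [7, [-9, -0.8, 0], -0.24],
    [7, [-13.5, -1.2, 0], -0.36],
    [7, [-18, -1.6, 0], -0.48],
    [7, [-22.5, -2, 0], -0.6],
  ],
)

```text
clock: 62.35
ee_pos: [526.6, -238.2, 128.2]
orientation: [[-0.6, 0.8, 0.001], [0.8, 0.6, -0.001], [-0.001, 0.001, -1.0]]
ft_force: [1.3, 0.2, 0.6]
opening: 70.0
gripper_force: 0.0
```

Request:
arm_command(
  moves=[
    [7, [0, 0, 0], -0.14],
    [7, [0, 0, 0], -0.28],
    [7, [0, 0, 0], -0.42],
    [7, [0, 0, 0], -0.56],
    [7, [0, 0, 0], -0.7],
  ],
)

```text
clock: 62.85
ee_pos: [526.8, -236.4, 128.0]
orientation: [[-0.975, 0.224, 0.001], [0.224, 0.975, -0.001], [-0.001, -0.001, -1.0]]
ft_force: [-0.2, -0.8, -0.2]
opening: 70.0
gripper_force: 0.0
```

```bash
cat > m16.py <<'E'
from h import *
s=bot.observe(); print(go(522,-330.5,60,1.35),s['ee_pos'],s['orientation'].round(3).tolist())
for cam in("top","side"):
    f=bot.grab_frame(cam)
    for n,lo,hi in [("block",25,45),("barrel0",8,40),("rest_top",4,14),("driver",65,95)]:
        for p,a,m in sil(f,n):
            try: print(cam,n,p,a,f["image"][m].mean(0).round(),rect(cloud(f,m),lo,hi))
            except Exception: pass
E
python3 m16.py
```

```text
(array([-1.64, -9.27,  6.81]), np.float64(-0.005), 'q7', np.float64(1.31)) [ 526.77532108 -236.4472128   128.02978278] [[-0.975, 0.224, 0.001], [0.224, 0.975, -0.001], [-0.001, -0.001, -1.0]]
top block 0.67 [212.9 193. ] [131. 127. 123.] ((557.3, 347.7), 0.031, (45.0, 25.9), 167)
top barrel0 0.72 [456.9 266. ] [65. 22. 14.] ((356.7, -305.0), 0.536, (46.7, 29.2), 205)
top barrel0 0.67 [407.7 255.1] [157. 109.  51.] ((382.1, -175.9), 0.307, (44.0, 29.5), 185)
top barrel0 0.6 [462.3 231.4] [78. 53. 25.] ((441.0, -332.7), 0.498, (44.1, 29.0), 179)
top barrel0 0.41 [459.1 206.8] [101.  69.  32.] ((512.6, -326.5), 1.21, (30.4, 26.1), 100)
top rest_top 0.78 [205.  193.1] [105.  63.  36.] ((558.0, 354.3), -0.2, (90.4, 80.0), 740)
top rest_top 0.48 [425.8 140. ] [107. 101.  96.] ((691.2, -231.3), -0.36, (39.8, 38.7), 146)
top rest_top 0.21 [245.6 242.6] [132.  76.  40.] ((398.8, 255.2), -1.072, (75.2, 35.4), 17)
top driver 0.67 [239.6 242.4] [95. 74. 64.] ((417.7, 270.9), 1.447, (22.3, 22.0), 89)
side barrel0 0.86 [361.8 327. ] [115.  91.  57.] ((440.9, -336.3), 0.541, (48.9, 29.1), 235)
side barrel0 0.69 [425.7 258.2] [125. 126. 124.] ((689.6, -231.6), -1.346, (67.5, 63.7), 395)
side barrel0 0.66 [313.8 288.9] [165. 130.  81.] ((382.9, -179.4), 0.313, (46.0, 27.5), 179)
side barrel0 0.64 [394.5 313.9] [151. 119.  71.] ((521.9, -335.0), -0.268, (45.3, 24.5), 206)
side barrel0 0.57 [326.2 331.2] [92. 31. 30.] ((356.2, -309.5), 0.524, (46.0, 28.1), 223)
side barrel0 0.3 [235.8 161.3] [135. 119. 110.] ((353.7, 472.2), -0.151, (38.0, 21.4), 77)
side rest_top 0.66 [304.9 175.7] [124.  90.  64.] ((557.7, 348.8), -0.233, (88.3, 82.8), 173)
side driver 0.4 [272.8 185.8] [69. 56. 48.] ((416.7, 261.0), -0.257, (17.7, 13.6), 35)
```

Request:
arm_command(
  moves=[
    [7, [-0.8, -4.7, 2], 0],
    [7, [-1.66, -9.4, 4], 0],
    [7, [-1.66, -9.4, 7], 0],
    [7, [-1.66, -9.4, 9], 0],
    [7, [-1.66, -9.4, 9], 0],
  ],
)

```text
clock: 63.85
ee_pos: [518.9, -330.9, 34.0]
orientation: [[-0.973, 0.231, -0.005], [0.231, 0.973, 0.003], [0.005, 0.002, -1.0]]
ft_force: [0.2, 0.3, 0.3]
opening: 70.4
gripper_force: 0.0
```

Request:
arm_command(
  moves=[
    [7, [0, 0, 1.5], 0],
    [7, [0, 0, 3], 0],
    [5, [0, 0, 3], 0],
    [4, [0, 0, 3], 0],
    [2.6, [0, 0, 3], 0],
  ],
)

```text
clock: 64.35
ee_pos: [521.6, -331.6, 7.6]
orientation: [[-0.973, 0.229, 0.001], [0.229, 0.973, -0.0], [-0.001, -0.0, -1.0]]
ft_force: [-0.4, -1.1, 0.2]
opening: 49.6
gripper_force: 0.0
```

Request:
arm_command(
  moves=[
    [2.6, [0, 0, 0], 0],
    [2.6, [0, 0, 0], 0],
    [2.6, [0, 0, 0], 0],
    [2.6, [0, 0, 0], 0],
    [2.6, [0, 0, 0], 0],
  ],
)

```text
clock: 64.85
ee_pos: [521.4, -331.4, 7.4]
orientation: [[-0.973, 0.23, 0.001], [0.23, 0.973, -0.0], [-0.001, 0.0, -1.0]]
ft_force: [0.1, 1.1, 4.6]
opening: 27.2
gripper_force: 30.0
```

Request:
arm_command(
  moves=[
    [4, [0, 0, 0], 0],
    [6, [0, 0, 0], 0],
    [7, [0, 0, 0], 0],
    [7, [0, 0, 0], 0],
    [7, [0, 0, 0], 0],
  ],
)

```text
clock: 65.35
ee_pos: [520.9, -331.6, 6.9]
orientation: [[-0.973, 0.23, -0.0], [0.23, 0.973, 0.0], [0.0, 0.0, -1.0]]
ft_force: [-0.1, -0.9, -0.1]
opening: 64.3
gripper_force: 0.0
```

Request:
arm_command(
  moves=[
    [7, [0, 0, 0], 0.14],
    [7, [0, 0, 0], 0.28],
    [7, [0, 0, 0], 0.42],
    [7, [0, 0, 0], 0.56],
    [7, [0, 0, 0], 0.7],
  ],
)

```text
clock: 65.85
ee_pos: [521.0, -331.5, 7.0]
orientation: [[-0.592, 0.806, 0.0], [0.806, 0.592, 0.0], [0.0, 0.0, -1.0]]
ft_force: [0.8, -1.1, 0.4]
opening: 70.1
gripper_force: 0.0
```

Request:
arm_command(
  moves=[
    [7, [0, 0, 0], 0.14],
    [7, [0, 0, 0], 0.28],
    [7, [0, 0, 0], 0.42],
    [7, [0, 0, 0], 0.56],
    [7, [0, 0, 0], 0.7],
  ],
)

```text
clock: 66.35
ee_pos: [521.1, -331.5, 7.0]
orientation: [[0.067, 0.998, 0.0], [0.998, -0.067, 0.0], [0.0, 0.0, -1.0]]
ft_force: [0.2, -0.1, -0.0]
opening: 69.9
gripper_force: 0.0
```

Request:
arm_command(
  moves=[
    [7, [0, 0, 0], 0.14],
    [6, [0, 0, 0], 0.17],
    [5, [0, 0, 0], 0.17],
    [4.2, [0, 0, 0], 0.17],
    [4.2, [0, 0, 0], 0.17],
  ],
)

```text
clock: 66.85
ee_pos: [521.1, -331.6, 7.0]
orientation: [[0.227, 0.974, 0.0], [0.974, -0.227, 0.0], [0.0, 0.0, -1.0]]
ft_force: [-0.6, 0.8, -0.1]
opening: 44.7
gripper_force: 30.0
```

Request:
arm_command(
  moves=[
    [4.2, [0, 0, 0], 0],
    [4.2, [0, 0, 0], 0],
    [4.2, [0, 0, 0], 0],
  ],
)

```text
clock: 67.15
ee_pos: [521.1, -331.6, 6.9]
orientation: [[0.229, 0.974, 0.0], [0.974, -0.229, 0.0], [0.0, 0.0, -1.0]]
ft_force: [0.6, -0.1, -0.4]
opening: 44.5
gripper_force: 30.0
```

```bash
python3 -c "
from h import *
s=bot.observe(); print(go(572.1,-64.2,110,0.045),s['ee_pos'],s['orientation'].round(3).tolist(),s['opening'],s['gripper_force'])"
```

```text
(array([ 27.2 ,  -1.14, -10.3 ]), np.float64(-0.276), 'q7', np.float64(0.08)) [ 521.06343082 -331.57588955    6.94018441] [[0.229, 0.974, 0.0], [0.974, -0.229, 0.0], [0.0, 0.0, -1.0]] 44.49961620083942 29.999941885471344
```

Request:
arm_command(
  moves=[
    [4.2, [0, 0, -2], 0],
    [4.2, [0, 0, -6], 0],
    [4.2, [0, 0, -10.3], 0],
    [4.2, [4, -0.4, -10.3], 0],
    [4.2, [8.5, -0.8, -10.3], 0],
  ],
)

```text
clock: 67.65
ee_pos: [532.9, -248.7, 111.5]
orientation: [[0.234, 0.972, 0.003], [0.972, -0.233, -0.002], [-0.002, 0.003, -1.0]]
ft_force: [1.1, 1.3, -2.2]
opening: 44.6
gripper_force: 30.0
```

Request:
arm_command(
  moves=[
    [4.2, [4.5, -0.4, 0], 0],
    [4.2, [9, -0.8, 0], 0],
    [4.2, [13.5, -1.3, 0], 0],
    [4.2, [18, -1.7, 0], 0],
    [4.2, [22, -2, 0], 0],
  ],
)

```text
clock: 68.15
ee_pos: [563.2, -25.8, 109.9]
orientation: [[0.228, 0.974, -0.001], [0.974, -0.228, 0.0], [0.0, -0.001, -1.0]]
ft_force: [0.1, -0.6, -1.6]
opening: 44.8
gripper_force: 30.0
```

Request:
arm_command(
  moves=[
    [4.2, [2, -0.2, 0], -0.1],
    [4.2, [4, -0.4, 0], -0.2],
    [4.2, [4, -0.4, 2], -0.276],
    [4.2, [4, -0.4, 4.5], -0.276],
    [4.2, [4, -0.4, 4.5], -0.276],
  ],
)

```text
clock: 68.65
ee_pos: [566.0, 11.2, 62.0]
orientation: [[-0.045, 0.999, -0.006], [0.999, 0.045, -0.001], [-0.0, -0.006, -1.0]]
ft_force: [-0.2, -1.1, -2.1]
opening: 44.9
gripper_force: 30.0
```

Request:
arm_command(
  moves=[
    [4.2, [0, 0, 0], 0],
    [4.2, [0, 0, 0], 0],
    [4.2, [0, 0, 0], 0],
  ],
)

```text
clock: 68.95
ee_pos: [569.7, 11.6, 66.2]
orientation: [[-0.045, 0.999, 0.002], [0.999, 0.045, 0.0], [-0.0, 0.002, -1.0]]
ft_force: [0.7, 0.1, -1.4]
opening: 45.0
gripper_force: 30.0
```

```bash
python3 -c "
from h import *
s=bot.observe(); print(go(568.8,11.9,27.5,0.045),s['ee_pos'],s['opening'],s['gripper_force'])"
```

```text
(array([ 0.04, -0.1 ,  3.87]), np.float64(-0.0), 'q7', np.float64(-0.3)) [569.71085298  11.55044763  66.1626914 ] 44.97582220042136 29.999705851078033
```

Request:
arm_command(
  moves=[
    [4.2, [0.03, -0.1, 1.5], 0],
    [4.2, [0.03, -0.1, 2.4], 0],
    [4.2, [0.03, -0.1, 2.9], 0],
    [4.2, [0.03, -0.1, 3.2], 0],
    [4.2, [0.03, -0.1, 3.4], 0],
  ],
)

```text
clock: 69.45
ee_pos: [567.7, 11.9, 30.5]
orientation: [[-0.045, 0.999, -0.001], [0.999, 0.045, 0.0], [0.0, -0.001, -1.0]]
ft_force: [-0.2, 0.4, -1.6]
opening: 44.9
gripper_force: 30.0
```

Request:
arm_command(
  moves=[
    [4.2, [0, 0, 0.15], 0],
    [4.2, [0, 0, 0.3], 0],
    [4.2, [0, 0, 0.45], 0],
    [4.2, [0, 0, 0.5], 0],
  ],
)

```text
clock: 69.85
ee_pos: [568.1, 11.9, 26.9]
orientation: [[-0.045, 0.999, 0.0], [0.999, 0.045, -0.0], [-0.0, 0.0, -1.0]]
ft_force: [-4.4, -0.3, 11.3]
opening: 44.9
gripper_force: 30.0
```

Request:
arm_command(
  moves=[
    [5, [0, 0, 0], 0],
    [6, [0, 0, 0], 0],
    [7, [0, 0, -2], 0],
    [7, [0, 0, -6], 0],
    [7, [0, 0, -9], 0],
  ],
)

```text
clock: 70.35
ee_pos: [568.1, 12.0, 117.5]
orientation: [[-0.045, 0.999, 0.001], [0.999, 0.045, 0.0], [0.0, 0.001, -1.0]]
ft_force: [-0.2, -0.4, -0.1]
opening: 70.1
gripper_force: 0.0
```

Request:
arm_command(
  moves=[
    [7, [-4.4, -1.8, 0], 0],
    [7, [-8.8, -3.6, 0], 0],
    [7, [-13.2, -5.4, 0], 0],
    [7, [-17.6, -7.2, 0], 0],
    [7, [-22, -9.2, 0], 0],
  ],
)

```text
clock: 70.85
ee_pos: [485.4, -213.8, 116.3]
orientation: [[-0.045, 0.999, 0.001], [0.999, 0.045, -0.0], [-0.0, 0.001, -1.0]]
ft_force: [1.1, -0.5, -0.2]
opening: 70.1
gripper_force: 0.0
```

Request:
arm_command(
  moves=[
    [7, [-4, -1.8, 0], 0.14],
    [7, [-8, -3.4, 0], 0.28],
    [7, [-12, -5.1, 0], 0.42],
    [7, [-12, -5.1, 0], 0.56],
    [7, [-12, -5.1, 0], 0.7],
  ],
)

```text
clock: 71.35
ee_pos: [439.4, -336.2, 116.0]
orientation: [[0.617, 0.787, 0.0], [0.787, -0.617, -0.001], [-0.0, 0.0, -1.0]]
ft_force: [-0.1, 0.6, 0.5]
opening: 70.0
gripper_force: 0.0
```

Request:
arm_command(
  moves=[
    [7, [0, 0, 0], 0.14],
    [7, [0, 0, 0], 0.28],
    [7, [0, 0, 0], 0.395],
    [7, [0, 0, 0], 0.395],
    [7, [0, 0, 0], 0.395],
  ],
)

```text
clock: 71.85
ee_pos: [440.4, -334.1, 116.0]
orientation: [[0.866, 0.501, 0.0], [0.501, -0.866, -0.0], [-0.0, 0.0, -1.0]]
ft_force: [-0.7, 0.1, -0.1]
opening: 70.1
gripper_force: 0.0
```

```bash
cat > m17.py <<'E'
from h import *
s=bot.observe()
r=[]
for cam in("top","side"):
    f=bot.grab_frame(cam)
    for p,a,m in sil(f,"barrel0"):
        try: print(cam,p,a,f["image"][m].mean(0).round(),rect(cloud(f,m),8,40),"pocket:",rect(cloud(f,m),36,50)[0])
        except Exception: pass
print(go(441,-334.5,7,2.09),s['ee_pos'])
E
python3 m17.py
```

```text
top 0.64 [456.1 266.4] [69. 22. 14.] ((356.6, -304.1), 0.511, (46.3, 30.4), 196) pocket: (0.0, 0.0)
top 0.5 [337.  186.7] [153. 112.  60.] ((568.5, 13.0), -0.016, (45.4, 27.2), 66) pocket: (568.8, 13.2)
top 0.45 [407.7 252.4] [151. 104.  48.] ((382.3, -175.9), 0.333, (44.4, 28.5), 185) pocket: (0.0, 0.0)
side 0.85 [324.9 330.2] [98. 33. 32.] ((357.3, -308.9), 0.574, (47.4, 29.2), 230) pocket: (0.0, 0.0)
side 0.81 [360.1 330.8] [143. 113.  69.] ((440.0, -337.8), 0.513, (44.9, 26.8), 210) pocket: (0.0, 0.0)
side 0.67 [312.2 289.2] [163. 128.  78.] ((381.7, -178.7), 0.292, (46.7, 29.2), 185) pocket: (0.0, 0.0)
side 0.55 [348.8 220.7] [148. 118.  77.] ((561.1, 25.8), 1.278, (68.6, 25.6), 57) pocket: (558.2, 7.8)
side 0.18 [340.9 229.7] [160. 158. 153.] ((547.3, 2.2), -1.436, (52.0, 24.0), 68) pocket: (0.0, 0.0)
(array([ 0.04,  0.05, 10.9 ]), np.float64(0.003), 'q7', np.float64(-0.52)) [ 440.42347861 -334.11032836  116.02628756]
```

Request:
arm_command(
  moves=[
    [7, [0, 0, 3], 0],
    [7, [0, 0, 6], 0],
    [7, [0, 0, 8.5], 0],
    [7, [0, 0, 8.5], 0],
    [7, [0, 0, 8.5], 0],
  ],
)

```text
clock: 72.55
ee_pos: [440.3, -334.3, 31.2]
orientation: [[0.867, 0.498, -0.0], [0.498, -0.867, 0.0], [-0.0, -0.001, -1.0]]
ft_force: [0.4, 0.1, -0.1]
opening: 69.7
gripper_force: 0.0
```

Request:
arm_command(
  moves=[
    [7, [0, 0, 1.3], 0],
    [7, [0, 0, 2.4], 0],
    [5, [0, 0, 2.4], 0],
    [4, [0, 0, 2.4], 0],
    [2.6, [0, 0, 2.4], 0],
  ],
)

```text
clock: 73.05
ee_pos: [440.6, -334.4, 7.3]
orientation: [[0.867, 0.498, 0.0], [0.498, -0.867, -0.0], [0.0, 0.0, -1.0]]
ft_force: [-0.6, -0.3, -0.7]
opening: 49.2
gripper_force: 0.0
```

Request:
arm_command(
  moves=[
    [2.6, [0, 0, 0], 0],
    [2.6, [0, 0, 0], 0],
    [2.6, [0, 0, 0], 0],
    [2.6, [0, 0, 0], 0],
    [2.6, [0, 0, 0], 0],
  ],
)

```text
clock: 73.55
ee_pos: [440.5, -334.4, 7.2]
orientation: [[0.867, 0.498, 0.0], [0.498, -0.867, -0.0], [0.0, 0.001, -1.0]]
ft_force: [0.0, 0.2, 2.3]
opening: 27.3
gripper_force: 30.0
```

Request:
arm_command(
  moves=[
    [4, [0, 0, 0], 0],
    [6, [0, 0, 0], 0],
    [7, [0, 0, 0], 0],
    [7, [0, 0, 0], 0],
    [7, [0, 0, 0], 0],
  ],
)

```text
clock: 74.05
ee_pos: [440.3, -334.2, 6.9]
orientation: [[0.867, 0.498, -0.0], [0.498, -0.867, 0.0], [-0.0, -0.0, -1.0]]
ft_force: [-1.0, -0.1, -0.1]
opening: 63.7
gripper_force: 0.0
```

Request:
arm_command(
  moves=[
    [7, [0, 0, 0], -0.14],
    [7, [0, 0, 0], -0.28],
    [7, [0, 0, 0], -0.42],
    [7, [0, 0, 0], -0.56],
    [7, [0, 0, 0], -0.7],
  ],
)

```text
clock: 74.55
ee_pos: [440.3, -334.3, 7.0]
orientation: [[0.337, 0.941, -0.0], [0.941, -0.337, -0.0], [-0.0, -0.0, -1.0]]
ft_force: [0.3, 0.3, 1.2]
opening: 70.2
gripper_force: 0.0
```

Request:
arm_command(
  moves=[
    [7, [0, 0, 0], -0.14],
    [7, [0, 0, 0], -0.28],
    [7, [0, 0, 0], -0.42],
    [7, [0, 0, 0], -0.56],
    [7, [0, 0, 0], -0.7],
  ],
)

```text
clock: 75.05
ee_pos: [440.2, -334.3, 7.0]
orientation: [[-0.348, 0.937, -0.0], [0.937, 0.348, -0.0], [-0.0, -0.0, -1.0]]
ft_force: [-0.7, -0.2, -0.3]
opening: 70.2
gripper_force: 0.0
```

Request:
arm_command(
  moves=[
    [7, [0, 0, 0], -0.14],
    [6, [0, 0, 0], -0.17],
    [5, [0, 0, 0], -0.17],
    [4.2, [0, 0, 0], -0.17],
    [4.2, [0, 0, 0], -0.17],
  ],
)

```text
clock: 75.55
ee_pos: [440.2, -334.2, 7.0]
orientation: [[-0.496, 0.869, -0.0], [0.869, 0.496, -0.0], [-0.0, -0.0, -1.0]]
ft_force: [-0.4, -0.6, 1.1]
opening: 44.6
gripper_force: 30.0
```

Request:
arm_command(
  moves=[
    [4.2, [0, 0, 0], 0],
    [4.2, [0, 0, 0], 0],
    [4.2, [0, 0, 0], 0],
  ],
)

```text
clock: 75.85
ee_pos: [440.2, -334.3, 7.0]
orientation: [[-0.497, 0.868, -0.0], [0.868, 0.497, -0.0], [-0.0, -0.0, -1.0]]
ft_force: [0.3, 0.0, 0.2]
opening: 44.6
gripper_force: 30.0
```

```bash
python3 -c "
from h import *
s=bot.observe(); print(go(570.5,-26.1,110,0.045),s['ee_pos'],s['orientation'].round(3).tolist(),s['opening'],s['gripper_force'])"
```

```text
(array([ 20.28,  26.61, -10.31]), np.float64(0.475), 'q7', np.float64(0.7)) [ 440.23058892 -334.26427341    6.97309089] [[-0.497, 0.868, -0.0], [0.868, 0.497, -0.0], [-0.0, -0.0, -1.0]] 44.560560826220204 29.999987483024597
```

Request:
arm_command(
  moves=[
    [4.2, [0, 0, -2], 0],
    [4.2, [0, 0, -6], 0],
    [4.2, [0, 0, -10.3], 0],
    [4.2, [2.5, 3.3, -10.3], 0],
    [4.2, [5.2, 6.8, -10.3], 0],
  ],
)

```text
clock: 76.35
ee_pos: [474.0, -256.5, 111.4]
orientation: [[-0.493, 0.87, 0.003], [0.87, 0.493, -0.002], [-0.003, 0.001, -1.0]]
ft_force: [1.0, 1.3, -1.5]
opening: 44.8
gripper_force: 30.0
```

Request:
arm_command(
  moves=[
    [4.2, [2.7, 3.6, 0], 0],
    [4.2, [5.4, 7.2, 0], 0],
    [4.2, [8.1, 10.8, 0], 0],
    [4.2, [10.8, 14.4, 0], 0],
    [4.2, [12.8, 16.9, 0], 0],
  ],
)

```text
clock: 76.85
ee_pos: [557.4, -56.5, 110.1]
orientation: [[-0.499, 0.866, 0.001], [0.866, 0.499, 0.001], [0.001, 0.001, -1.0]]
ft_force: [0.3, -0.2, -2.0]
opening: 44.9
gripper_force: 30.0
```

Request:
arm_command(
  moves=[
    [4.2, [1.2, 1.5, 0], 0.12],
    [4.2, [2.3, 2.9, 0], 0.24],
    [4.2, [2.3, 2.9, 2], 0.36],
    [4.2, [2.3, 2.9, 4.3], 0.475],
    [4.2, [2.3, 2.9, 4.3], 0.475],
  ],
)

```text
clock: 77.35
ee_pos: [567.8, -25.7, 64.3]
orientation: [[-0.045, 0.999, -0.006], [0.999, 0.045, -0.0], [-0.0, -0.006, -1.0]]
ft_force: [-0.4, -0.4, -1.3]
opening: 44.9
gripper_force: 30.0
```

Request:
arm_command(
  moves=[
    [4.2, [0, 0, 0], 0],
    [4.2, [0, 0, 0], 0],
    [4.2, [0, 0, 0], 0],
  ],
)

```text
clock: 77.65
ee_pos: [571.0, -26.0, 68.1]
orientation: [[-0.046, 0.999, 0.002], [0.999, 0.046, 0.0], [0.0, 0.002, -1.0]]
ft_force: [0.6, -0.1, -1.9]
opening: 45.0
gripper_force: 30.0
```

```bash
python3 -c "
from h import *
s=bot.observe(); print(go(570.5,-26.1,27,0.045),s['ee_pos'],s['opening'],s['gripper_force'])"
```

```text
(array([-0.01, -0.06,  4.11]), np.float64(0.001), 'q7', np.float64(-0.29)) [571.00981254 -25.9924562   68.05786793] 44.98380166921186 29.999630749225616
```

Request:
arm_command(
  moves=[
    [4.2, [0, -0.05, 1.5], 0],
    [4.2, [0, -0.05, 2.5], 0],
    [4.2, [0, -0.05, 3.2], 0],
    [4.2, [0, -0.05, 3.5], 0],
    [4.2, [0, -0.05, 3.7], 0],
  ],
)

```text
clock: 78.15
ee_pos: [569.5, -25.8, 29.3]
orientation: [[-0.045, 0.999, -0.001], [0.999, 0.045, 0.0], [0.0, -0.001, -1.0]]
ft_force: [-0.2, 0.3, -0.9]
opening: 44.8
gripper_force: 30.0
```

Request:
arm_command(
  moves=[
    [4.2, [0, 0, 0.15], 0],
    [4.2, [0, 0, 0.3], 0],
    [4.2, [0, 0, 0.4], 0],
    [4.2, [0, 0, 0.4], 0],
  ],
)

```text
clock: 78.55
ee_pos: [570.0, -25.8, 26.9]
orientation: [[-0.045, 0.999, 0.001], [0.999, 0.045, -0.0], [-0.0, 0.001, -1.0]]
ft_force: [-2.7, -0.4, 5.8]
opening: 44.6
gripper_force: 30.0
```

Request:
arm_command(
  moves=[
    [5, [0, 0, 0], 0],
    [6, [0, 0, 0], 0],
    [7, [0, 0, -2], 0],
    [7, [0, 0, -6], 0],
    [7, [0, 0, -9], 0],
  ],
)

```text
clock: 79.05
ee_pos: [570.1, -25.7, 117.6]
orientation: [[-0.045, 0.999, 0.001], [0.999, 0.045, 0.0], [0.0, 0.001, -1.0]]
ft_force: [1.4, 0.5, 0.2]
opening: 69.9
gripper_force: 0.0
```

Request:
arm_command(
  moves=[
    [7, [-2.8, -3.9, 0], 0.14],
    [7, [-5.7, -7.8, 0], 0.28],
    [7, [-8.6, -11.7, 0], 0.42],
    [7, [-11.5, -15.6, 0], 0.56],
    [7, [-14.3, -19.5, 0], 0.7],
  ],
)

```text
clock: 79.55
ee_pos: [380.1, -178.7, 116.2]
orientation: [[0.614, 0.79, 0.001], [0.79, -0.614, -0.0], [0.0, 0.001, -1.0]]
ft_force: [0.5, -0.9, 0.7]
opening: 69.9
gripper_force: 0.0
```

Request:
arm_command(
  moves=[
    [7, [0, 0, 0], 0.14],
    [7, [0, 0, 0], 0.28],
    [7, [0, 0, 0], 0.42],
    [7, [0, 0, 0], 0.56],
    [7, [0, 0, 0], 0.605],
  ],
)

```text
clock: 80.05
ee_pos: [381.7, -177.6, 116.2]
orientation: [[0.953, 0.302, 0.001], [0.302, -0.953, -0.0], [0.001, 0.001, -1.0]]
ft_force: [-0.1, 0.3, 0.1]
opening: 70.2
gripper_force: 0.0
```

```bash
cat >> m17.py <<'E'
print(go(382,-177.3,31,1.88),s['joint_pos'])
E
python3 m17.py
```

```text
top 0.7 [335.  186.4] [155. 114.  62.] ((568.2, 12.9), -0.028, (46.4, 27.4), 78) pocket: (568.7, 13.3)
top 0.58 [347.5 184.9] [154. 113.  60.] ((570.0, -26.6), 0.073, (45.1, 29.2), 75) pocket: (570.3, -24.8)
side 0.84 [326.3 330.2] [150.  49.  46.] ((358.2, -308.3), 0.531, (48.3, 28.7), 235) pocket: (0.0, 0.0)
side 0.64 [347.5 218.8] [153. 125.  84.] ((573.5, 18.3), 1.552, (81.0, 59.9), 116) pocket: (570.1, -1.8)
side 0.59 [355.8 230.4] [165. 131.  80.] ((570.8, -36.4), -0.123, (47.5, 21.0), 96) pocket: (570.3, -30.4)
side 0.49 [314.7 287.2] [146. 115.  71.] ((383.2, -180.7), 0.227, (46.9, 26.9), 179) pocket: (0.0, 0.0)
(array([ 0.82, 16.76, 10.91]), np.float64(-0.207), 'q7', np.float64(-1.04)) [ 381.6701589  -177.60444557  116.19730696]
(array([ 0.04, -0.01,  8.51]), np.float64(0.003), 'q7', np.float64(-1.04)) [ 0.45572267  0.22276572 -0.18849787  2.22670015  0.06479366  0.69614291
 -1.04234951]
```

Reachable; both placed barrels are seated. Next: squeeze and grip the third.

Request:
arm_command(
  moves=[
    [7, [0, 0, 3], 0],
    [7, [0, 0, 6], 0],
    [7, [0, 0, 8.5], 0],
    [7, [0, 0, 8.5], 0],
    [7, [0, 0, 8.5], 0],
  ],
)

```text
clock: 80.75
ee_pos: [381.4, -177.4, 31.2]
orientation: [[0.952, 0.307, -0.001], [0.307, -0.952, 0.0], [-0.001, -0.001, -1.0]]
ft_force: [-0.3, 0.4, 0.1]
opening: 70.3
gripper_force: 0.0
```

Request:
arm_command(
  moves=[
    [7, [0, 0, 1.3], 0],
    [7, [0, 0, 2.4], 0],
    [5, [0, 0, 2.4], 0],
    [4, [0, 0, 2.4], 0],
    [2.6, [0, 0, 2.4], 0],
  ],
)

```text
clock: 81.25
ee_pos: [381.8, -177.7, 7.5]
orientation: [[0.952, 0.306, 0.001], [0.306, -0.952, -0.0], [0.001, 0.001, -1.0]]
ft_force: [0.1, 0.0, -0.2]
opening: 49.6
gripper_force: 0.0
```

Request:
arm_command(
  moves=[
    [2.6, [0, 0, 0], 0],
    [2.6, [0, 0, 0], 0],
    [2.6, [0, 0, 0], 0],
    [2.6, [0, 0, 0], 0],
    [2.6, [0, 0, 0], 0],
  ],
)

```text
clock: 81.75
ee_pos: [381.4, -177.5, 7.1]
orientation: [[0.952, 0.306, 0.0], [0.306, -0.952, -0.0], [0.0, 0.0, -1.0]]
ft_force: [-1.2, 1.4, 5.9]
opening: 27.7
gripper_force: 30.0
```

Request:
arm_command(
  moves=[
    [4, [0, 0, 0], 0],
    [6, [0, 0, 0], 0],
    [7, [0, 0, 0], 0],
    [7, [0, 0, 0], 0],
    [7, [0, 0, 0], 0],
  ],
)

```text
clock: 82.25
ee_pos: [381.4, -177.5, 6.9]
orientation: [[0.952, 0.306, -0.0], [0.306, -0.952, 0.0], [-0.0, -0.0, -1.0]]
ft_force: [0.3, 0.6, 0.6]
opening: 64.0
gripper_force: 0.0
```

Request:
arm_command(
  moves=[
    [7, [0, 0, 0], -0.14],
    [7, [0, 0, 0], -0.28],
    [7, [0, 0, 0], -0.42],
    [7, [0, 0, 0], -0.56],
    [7, [0, 0, 0], -0.7],
  ],
)

```text
clock: 82.75
ee_pos: [381.4, -177.6, 7.0]
orientation: [[0.526, 0.85, 0.0], [0.85, -0.526, -0.0], [-0.0, 0.0, -1.0]]
ft_force: [-0.2, -0.2, 0.2]
opening: 70.1
gripper_force: 0.0
```

Request:
arm_command(
  moves=[
    [7, [0, 0, 0], -0.14],
    [7, [0, 0, 0], -0.28],
    [7, [0, 0, 0], -0.42],
    [7, [0, 0, 0], -0.56],
    [7, [0, 0, 0], -0.7],
  ],
)

```text
clock: 83.25
ee_pos: [381.3, -177.6, 6.9]
orientation: [[-0.145, 0.989, -0.0], [0.989, 0.145, -0.0], [-0.0, -0.0, -1.0]]
ft_force: [-0.8, -0.0, -0.4]
opening: 69.7
gripper_force: 0.0
```

Request:
arm_command(
  moves=[
    [7, [0, 0, 0], -0.14],
    [6, [0, 0, 0], -0.17],
    [5, [0, 0, 0], -0.17],
    [4.2, [0, 0, 0], -0.17],
    [4.2, [0, 0, 0], -0.17],
  ],
)

```text
clock: 83.75
ee_pos: [381.4, -177.6, 7.0]
orientation: [[-0.304, 0.953, 0.0], [0.953, 0.304, -0.0], [-0.0, -0.0, -1.0]]
ft_force: [0.5, -1.0, 0.2]
opening: 44.7
gripper_force: 30.0
```

Request:
arm_command(
  moves=[
    [4.2, [0, 0, 0], 0],
    [4.2, [0, 0, 0], 0],
    [4.2, [0, 0, 0], 0],
  ],
)

```text
clock: 84.05
ee_pos: [381.4, -177.5, 7.0]
orientation: [[-0.305, 0.952, 0.0], [0.952, 0.305, -0.0], [-0.0, -0.0, -1.0]]
ft_force: [-1.0, -0.4, 0.1]
opening: 44.6
gripper_force: 30.0
```

```bash
python3 -c "
from h import *
s=bot.observe(); print(go(572.2,-64.1,110,0.045),s['ee_pos'],s['orientation'].round(3).tolist(),s['opening'],s['gripper_force'])"
```

```text
(array([  4.99,  21.63, -10.3 ]), np.float64(0.265), 'q7', np.float64(0.09)) [ 381.4255099  -177.53854175    6.99061902] [[-0.305, 0.952, 0.0], [0.952, 0.305, -0.0], [-0.0, -0.0, -1.0]] 44.63711305189109 29.997743368148804
```

Request:
arm_command(
  moves=[
    [4.2, [0, 0, -2], 0],
    [4.2, [0, 0, -6], 0],
    [4.2, [0, 0, -10.3], 0],
    [4.2, [0.9, 4, -10.3], 0],
    [4.2, [1.9, 8.2, -10.3], 0],
  ],
)

```text
clock: 84.55
ee_pos: [454.1, -136.7, 111.5]
orientation: [[-0.299, 0.954, 0.002], [0.954, 0.299, -0.003], [-0.004, 0.001, -1.0]]
ft_force: [-0.1, 0.1, -1.6]
opening: 45.1
gripper_force: 30.0
```

Request:
arm_command(
  moves=[
    [4.2, [1, 4.5, 0], 0.1],
    [4.2, [2, 9, 0], 0.2],
    [4.2, [3.1, 13.4, 0], 0.265],
    [4.2, [3.1, 13.4, 2], 0.265],
    [4.2, [3.1, 13.4, 4.3], 0.265],
  ],
)

```text
clock: 85.05
ee_pos: [573.5, -62.2, 66.8]
orientation: [[-0.047, 0.999, 0.002], [0.999, 0.047, 0.001], [0.001, 0.002, -1.0]]
ft_force: [-1.2, -1.1, -2.0]
opening: 45.3
gripper_force: 30.0
```

Request:
arm_command(
  moves=[
    [4.2, [0, 0, 0], 0],
    [4.2, [0, 0, 0], 0],
    [4.2, [0, 0, 0], 0],
    [4.2, [0, 0, 0], 0],
  ],
)

```text
clock: 85.45
ee_pos: [572.5, -64.3, 68.2]
orientation: [[-0.045, 0.999, 0.002], [0.999, 0.045, -0.0], [-0.0, 0.002, -1.0]]
ft_force: [0.2, 0.1, -2.1]
opening: 44.7
gripper_force: 30.0
```

```bash
python3 -c "
from h import *
s=bot.observe(); print(go(572.2,-64.1,27,0.045),s['ee_pos'],s['opening'],s['gripper_force'])"
```

```text
(array([ 0.02, -0.04,  4.12]), np.float64(-0.0), 'q7', np.float64(-0.32)) [572.50912384 -64.28839265  68.19004211] 44.670649234344495 29.997749626636505
```

Request:
arm_command(
  moves=[
    [4.2, [0.02, -0.02, 1.5], 0],
    [4.2, [0.02, -0.02, 2.5], 0],
    [4.2, [0.02, -0.02, 3.2], 0],
    [4.2, [0.02, -0.02, 3.5], 0],
    [4.2, [0.02, -0.02, 3.7], 0],
  ],
)

```text
clock: 85.95
ee_pos: [571.4, -63.7, 29.4]
orientation: [[-0.045, 0.999, -0.001], [0.999, 0.045, 0.0], [0.0, -0.001, -1.0]]
ft_force: [0.3, -0.5, -1.8]
opening: 44.9
gripper_force: 30.0
```

Request:
arm_command(
  moves=[
    [4.2, [0, 0, 0.15], 0],
    [4.2, [0, 0, 0.3], 0],
    [4.2, [0, 0, 0.4], 0],
    [4.2, [0, 0, 0.4], 0],
  ],
)

```text
clock: 86.35
ee_pos: [571.9, -63.8, 27.0]
orientation: [[-0.045, 0.999, 0.001], [0.999, 0.045, -0.001], [-0.001, 0.001, -1.0]]
ft_force: [-2.4, 0.4, 5.8]
opening: 44.8
gripper_force: 30.0
```

Request:
arm_command(
  moves=[
    [5, [0, 0, 0], 0],
    [6, [0, 0, 0], 0],
    [7, [0, 0, -2], 0],
    [7, [0, 0, -5], 0],
    [6, [0, 0, -8], 0],
  ],
)

```text
clock: 86.85
ee_pos: [571.4, -63.7, 106.6]
orientation: [[-0.045, 0.999, -0.001], [0.999, 0.045, 0.0], [0.0, -0.001, -1.0]]
ft_force: [0.6, 0.3, 0.0]
opening: 64.8
gripper_force: 0.0
```

Request:
arm_command(
  moves=[
    [5, [-3, 0.1, 0], 0],
    [4, [-6, 0.1, 0], 0],
    [4, [-8.4, 0.1, 0], 0],
    [4, [-8.4, 0.1, 0], 0],
    [4, [-8.4, 0.1, 0], 0],
  ],
)

```text
clock: 87.35
ee_pos: [576.4, -147.7, 105.9]
orientation: [[-0.044, 0.999, 0.0], [0.999, 0.044, 0.0], [0.0, 0.0, -1.0]]
ft_force: [-0.9, 0.2, -0.3]
opening: 40.2
gripper_force: 0.0
```

```bash
cat > m18.py <<'E'
from h import *
s=bot.observe(); print(go(576,-148.5,38,0.045),s['ee_pos'])
f=bot.grab_frame("side"); save(f,"side7.png",(200,110,440,290),3.3)
f=bot.grab_frame("top")
for p,a,m in sil(f,"barrel0"):
    c=cloud(f,m)
    try: print(p,a,f["image"][m].mean(0).round(),rect(c,8,60),np.percentile(c[:,2],[50,95]))
    except Exception: pass
E
python3 m18.py
```

```text
(array([-0.08, -0.05,  6.79]), np.float64(-0.001), 'q7', np.float64(-0.14)) [ 576.4090036  -147.68373647  105.90921542]
0.75 [347.8 182.6] [161. 118.  64.] ((570.6, -25.9), 0.04, (46.3, 28.5), 190) [41.29786196 45.91613291]
0.74 [364.2 183.9] [160. 116.  61.] ((572.8, -63.3), 0.035, (45.8, 28.3), 188) [41.5139147  46.85785805]
0.61 [456.7 268.2] [136.  40.  28.] ((356.6, -305.2), 0.549, (46.8, 29.8), 200) [19.91283853 26.22341225]
0.46 [334.4 186.8] [161. 121.  69.] ((571.2, 11.5), 0.054, (54.3, 29.0), 201) [41.26337562 47.1364709 ]
```

View pics/side7.png

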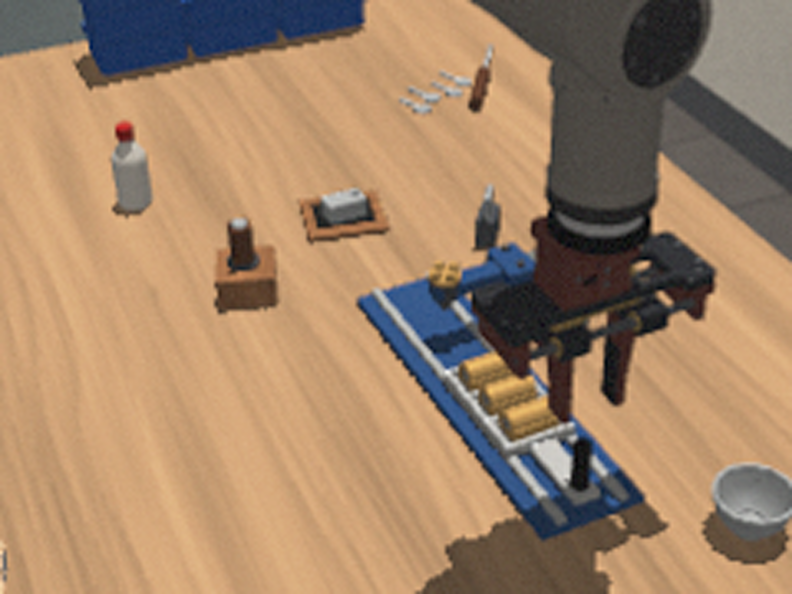

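All three barrels lie flat in the pockets (crop 485,372 / 508,393 / 530,418), the block is on its rest (343,205) and the driver is in its stand. Now to push the carriage home.

Request:
arm_command(
  moves=[
    [4, [-0.08, -0.05, 2.5], 0],
    [4, [-0.08, -0.05, 5], 0],
    [4, [-0.08, -0.05, 6.8], 0],
    [3, [-0.08, -0.05, 6.8], 0],
    [1, [-0.08, -0.05, 6.8], 0],
  ],
)

```text
clock: 88.0
ee_pos: [576.2, -147.4, 38.3]
orientation: [[-0.047, 0.999, -0.0], [0.999, 0.047, 0.001], [0.001, -0.0, -1.0]]
ft_force: [-0.5, 0.1, 0.4]
opening: 27.3
gripper_force: 0.0
```

Request:
arm_command(
  moves=[
    [1, [0, 0, 0], 0],
    [1, [0, 0, 0], 0],
    [1, [0, 0, 0], 0],
    [1, [0.4, 0, 0], 0],
    [1, [1, 0, 0], 0],
  ],
)

```text
clock: 88.5
ee_pos: [575.7, -140.2, 39.1]
orientation: [[-0.043, 0.999, 0.001], [0.999, 0.043, -0.002], [-0.002, 0.001, -1.0]]
ft_force: [-3.3, -2.2, 6.4]
opening: 15.5
gripper_force: 30.0
```

Request:
arm_command(
  moves=[
    [1, [0.8, 0, 0], 0],
    [1, [1.6, 0, 0], 0],
    [1, [2.4, 0, 0], 0],
    [1, [3.2, 0, 0], 0],
    [1, [4, 0, 0], 0],
  ],
)

```text
clock: 89.0
ee_pos: [573.8, -99.5, 39.1]
orientation: [[-0.044, 0.999, 0.0], [0.999, 0.044, -0.002], [-0.002, 0.0, -1.0]]
ft_force: [-3.6, -1.7, 6.3]
opening: 15.5
gripper_force: 30.0
```

Request:
arm_command(
  moves=[
    [1, [0.7, 0, 0], 0],
    [1, [1.4, 0, 0], 0],
    [1, [2.1, 0, 0], 0],
    [1, [2.8, 0, 0], 0],
    [1, [3.5, 0, 0], 0],
  ],
)

```text
clock: 89.5
ee_pos: [572.2, -64.5, 39.1]
orientation: [[-0.044, 0.999, 0.0], [0.999, 0.044, -0.002], [-0.002, 0.0, -1.0]]
ft_force: [-3.3, -1.9, 7.2]
opening: 15.2
gripper_force: 30.0
```

Request:
arm_command(
  moves=[
    [1, [0.7, 0, 0], 0],
    [1, [1.4, 0, 0], 0],
    [1, [2.1, 0, 0], 0],
    [1, [2.8, 0, 0], 0],
    [1, [3.5, 0, 0], 0],
  ],
)

```text
clock: 90.0
ee_pos: [570.6, -29.4, 39.1]
orientation: [[-0.044, 0.999, 0.0], [0.999, 0.044, -0.002], [-0.002, 0.0, -1.0]]
ft_force: [-2.7, -1.6, 5.9]
opening: 15.4
gripper_force: 30.0
```

Request:
arm_command(
  moves=[
    [1, [0.7, 0, 0], 0],
    [1, [1.4, 0, 0], 0],
    [1, [2.1, 0, 0], 0],
    [1, [2.8, 0, 0], 0],
    [1, [3.3, 0, 0], 0],
  ],
)

```text
clock: 90.5
ee_pos: [569.1, 4.1, 39.1]
orientation: [[-0.045, 0.999, 0.0], [0.999, 0.045, -0.001], [-0.001, 0.0, -1.0]]
ft_force: [-3.7, -1.2, 8.1]
opening: 15.2
gripper_force: 30.0
```

Request:
arm_command(
  moves=[
    [1, [0, 0, 0], 0],
    [1, [0, 0, 0], 0],
  ],
)

```text
clock: 90.7
ee_pos: [569.0, 5.2, 39.1]
orientation: [[-0.046, 0.999, 0.001], [0.999, 0.046, 0.0], [0.0, 0.001, -1.0]]
ft_force: [-4.0, 0.7, 6.8]
opening: 15.4
gripper_force: 30.0
```

Now the last few millimetres, feeling for the end stop, then release and rise.

Request:
arm_command(
  moves=[
    [1, [0.1, 0, 0], 0],
    [1, [0.2, 0, 0], 0],
    [1, [0.3, 0, 0], 0],
    [1, [0.4, 0, 0], 0],
    [1, [0.4, 0, 0], 0],
  ],
)

```text
clock: 91.2
ee_pos: [568.9, 6.7, 39.1]
orientation: [[-0.044, 0.999, 0.0], [0.999, 0.044, -0.003], [-0.003, 0.0, -1.0]]
ft_force: [-4.2, -3.9, 7.7]
opening: 15.2
gripper_force: 30.0
```

Request:
arm_command(
  moves=[
    [1, [0.1, 0, 0], 0],
    [1, [0.2, 0, 0], 0],
    [1, [0.2, 0, 0], 0],
  ],
)

```text
clock: 91.5
ee_pos: [568.9, 6.7, 39.1]
orientation: [[-0.043, 0.999, -0.0], [0.999, 0.043, -0.005], [-0.005, -0.0, -1.0]]
ft_force: [-3.7, -6.8, 8.1]
opening: 15.4
gripper_force: 30.0
```

Request:
arm_command(
  moves=[
    [3, [0, 0, 0], 0],
    [5, [0, 0, 0], 0],
    [5, [0, 0, -3], 0],
    [5, [0, 0, -7], 0],
    [5, [0, 0, -11], 0],
  ],
)

```text
clock: 92.0
ee_pos: [568.6, 11.1, 149.0]
orientation: [[-0.046, 0.999, -0.001], [0.999, 0.046, 0.001], [0.001, -0.0, -1.0]]
ft_force: [1.1, 0.2, -1.4]
opening: 49.2
gripper_force: 0.0
```

Request:
arm_command(
  moves=[
    [5, [-5, 0, -2], 0],
    [5, [-10, 0, -4], 0],
    [5, [-15, 0, -4], 0],
    [5, [-20, 0, -4], 0],
    [5, [-20, 0, -4], 0],
  ],
)

```text
clock: 92.5
ee_pos: [577.3, -197.7, 187.8]
orientation: [[-0.035, 0.999, 0.0], [0.999, 0.035, -0.003], [-0.003, 0.0, -1.0]]
ft_force: [-0.3, -0.0, 0.3]
opening: 49.7
gripper_force: 0.0
```

```bash
cat > m19.py <<'E'
from h import *
for cam in("top","side"):
    f=bot.grab_frame(cam)
    if cam=="side": save(f,"side8.png",(200,110,440,290),3.3)
    for n,lo,hi in [("barrel0",30,60),("knob",58,80),("block",25,40),("driver",65,95),("screw_slot",75,110)]:
        for p,a,m in sil(f,n,3):
            c=cloud(f,m)
            try: print(cam,n,p,a,rect(c,lo,hi))
            except Exception: pass
E
python3 m19.py
```

```text
top barrel0 0.79 [455.7 264.6] ((0.0, 0.0), 0.0, (0.0, 0.0), 0)
top barrel0 0.63 [278.  188.4] ((561.2, 165.9), -0.013, (44.1, 26.8), 160)
top barrel0 0.57 [306.7 192.6] ((550.6, 88.3), -1.072, (30.5, 17.4), 64)
top knob 0.73 [299.9 192.9] ((567.9, 8.2), 1.305, (13.9, 11.2), 27)
top block 0.56 [208.3 194.2] ((557.4, 347.8), 0.008, (44.5, 25.2), 167)
top block 0.19 [299.9 189.6] ((565.4, 94.9), -1.527, (184.2, 68.1), 248)
top driver 0.61 [238.9 240.7] ((417.0, 270.5), 1.494, (21.6, 20.6), 82)
top driver 0.28 [301.4 188.6] ((569.1, 6.8), -0.813, (13.1, 13.1), 25)
side barrel0 0.52 [324.6 201.5] ((550.5, 119.6), -0.411, (25.6, 18.0), 44)
side barrel0 0.51 [326.1 332.6] ((0.0, 0.0), 0.0, (0.0, 0.0), 0)
side barrel0 0.49 [325.5 195. ] ((562.3, 151.0), 0.072, (45.1, 39.0), 75)
side knob 0.62 [340.5 217.7] ((568.4, 5.1), 1.437, (17.3, 12.0), 23)
side driver 0.67 [306.1 176.2] ((0.0, 0.0), 0.0, (0.0, 0.0), 0)
side driver 0.57 [271.7 185.2] ((417.8, 265.3), 1.437, (26.4, 22.1), 50)
side screw_slot 0.58 [334.4 192. ] ((565.3, 93.3), -0.003, (28.1, 25.5), 57)
```

View pics/side8.png

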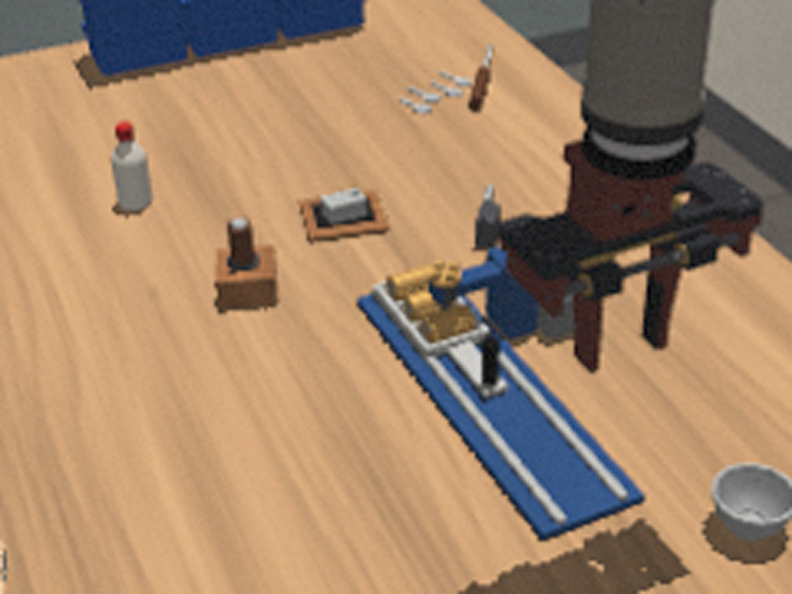

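The carriage stopped hard at home (knob at y≈6.7, 155 mm of travel). The barrels are in its pockets under the stop, the block is on its rest, the driver is in its stand, and the arm is clear.

Request:
arm_command(
  moves=[
    [5, [0, 0, 0], 0],
    [5, [0, 0, 0], 0],
    [5, [0, 0, 0], 0],
  ],
)

```text
clock: 93.4
ee_pos: [577.8, -189.5, 188.0]
orientation: [[-0.045, 0.999, 0.0], [0.999, 0.045, -0.0], [-0.0, 0.0, -1.0]]
ft_force: [-0.8, -0.2, -0.6]
opening: 50.2
gripper_force: 0.0
```

```bash
python3 -c "
from rig import bot
print(bot.finish_job())"
```

```text
the job is handed in; nothing more can be done
None
```

I handed the job in at about 93 s, and the hand-in call gave no verdict: the carriage is home with all three barrels in its pockets, the block is on its rest and the driver in its stand, and the stop is set at about 7.15 rad (roughly 1 mm of nose lift), a figure worked out from the driver's height because the nose could not be seen.

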